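# Tighten the key rack's clamp and park the gate keys on its pins

### The arm

A 7-joint arm with a two-finger parallel gripper is mounted at the origin on the work surface. World frame = base frame: x ahead of the robot, y to its left, z up, the work surface at z = 0. Lengths are in m, angles in rad, forces in N, time in s.
With the tool pointing down it reaches from about 0.4 to 0.85 m from the base axis. Payload 10.4 kg.
Tool frame: the origin (TCP) lies between the finger pads; the fingertips stand 22 mm ahead of it and the grasp point (between the pads) lies 3 mm ahead of it; z points along the fingers, y is the line along which they close (so a half turn about z gives the same grasp; the last joint's range is limited). The gripper opens to 85 mm and grips with 20 to 120 N. Pads are 22 mm wide; open, the fingers measure 114 mm over their backs; the gripper's body (76 mm by 85 mm) begins 54 mm behind the grasp point. The pads swing forward as they close: fully open they stand 13 mm farther back than shut.
Start: joints at [-1.183, 0.332, -0.065, 1.46, 0.022, 1.35, -0.088], TCP at [0.25, 0.573, 0.253] pointing down, gripper open.
Joint ranges: [-2.6, 2.6], [-0.5, 2.12], [-1.47, 1.34], [0.16, 2.42], [-1.27, 4.41], [0.06, 2.06], [-2.6, 2.6]. Speed limits (rad/s): [2.22, 2.22, 2.79, 2.79, 3.14, 3.14, 3.14].

### API

Orientations are given as a unit quaternion [x, y, z, w].
In Python, from workcell import manip, camera, ticket, boxes_of, outline_of gives the robot as it stands.
- The arm moves only by the tool carry_out, never from a script. Its argument "deltas" is a list of rows, each a list of 5 numbers: the shift along the tool's x, y, z as a fraction of full scale, then the turn about the tool's z as a fraction of full scale, then the opening, from -1 (shut) to 1 (fully open), so that 0 is half open. In form: [[tx, ty, tz, spin, gripper], ...]. A call has 1 to 20 rows; each row is the pose to reach, as a shift and turn from the pose commanded when the call began, along the tool's axes at that moment; what a row does not reach only later rows make up. Full scale, the value 1, is 150 mm for a shift and 30 degrees for a turn. A row lasts 1/8 s, in which the tool goes at most 62.5 mm and 10.7 degrees, less where a joint would pass 70% of its speed; a pose out of reach is approached as far as the arm can. A call with a number of a shift or a turn outside -1 to 1 is refused whole. A call with a gripper value outside its range is refused whole. The fingers move at their own pace and stop on an object; "force" is the grip in N (left out, the last holds). Time passes only in rows, so rows that repeat a pose let the fingers close. It gives the time, the measured TCP pose, the force, the opening and the grip force at its end, in the units of the state.
- manip.get_obs(): the state, without advancing time (a new reading comes with each control period).
- camera(name): name is "scene" or "side" or "wrist"; returns a dict with "img" (384x512x3 uint8, red, green, blue), "depth" (384x512 float32, m along the optical axis (not along the pixel's ray), 0 where there is no reading), "vertical_fov" (degrees; the focal length in pixels is half the picture's height over the tangent of half this angle, whatever the lens; pixels are square), "cx", "cy" (the principal point, pixels), "R" (3x3) and "t" (3): a world point X has camera coordinates R X + t. Camera axes: x right, y down, z forward; pixel columns grow to the right and rows downward; lengths in m; the calibration is good to about 2 mm. A picture is of the moment at which its call begins.
- ticket.hand_in(): hands the job in; it is judged then, once.
Trained networks look in a picture, given as the dict that the camera call returned (one of the last four; its "shot" number tells which), for a name from the list of things; names that differ only in an ending like _2 or _b are one class to them, and where a whole thing is asked for, a point or a joint stands for the part that bears it (a point fixed in the world has none). Each returns a list of dicts, best first, with "conf" (0 to 1); they miss things now and then, are a little off and sometimes report something else, mostly with a low value. They report only what shows in the picture. A call takes as long as a camera call.
- boxes_of(query, picture): "position" ([x, y, z] in m, in world coordinates, good to about 4 mm: the middle of the surface that is visible of it).
- outline_of(query, picture): "region" (384x512 bool, what is visible of it).
The state is a dict: "clock": time; "joint_pos": joint angles; "joint_velocities": joint speeds; "tau": joint torques, N m; "position": TCP position; "ee_rot": TCP orientation; "ft_force": force on the tool from outside, world axes, zero at the start; "torque": the same for the moment, N m; "grip_width": opening from 0.0 (shut) to 1.0 (fully open); "grasp_force": force on a finger pad.
Only numpy, scipy, OpenCV 4.12 (cv2) and the standard library are available. Lean on these libraries where they do the work, as an engineer would, in place of code of your own. Each camera call takes 0.05 s, during which the arm holds its last target. There are 200 camera calls.

### The job

First tighten the screw clamp that holds the key rack to the shelf, turning its T-handle clockwise until the white indicator tab pops out of the black housing. Then pull the key drawer out to its stop, slide every key in it sideways onto a pin of the rack through the gap in its C-shaped bow (one key to a pin, lying flat under the pin's head, any pin), and push the drawer fully shut. Leave the phone stand, the scooter fob and the bottle cap where they are.

Things in the scene. Friction and masses are not known exactly. Their poses are not given: they have to be found in the camera images.
- clamp_handle (a joint): The clamp's T-handle, rad, 0 = as slack as it goes, growing clockwise seen from above. It starts between 0 and 0.9; the tab pops out at about 3.5; it stops at 4.3. It stays where it is left (friction about 0.06 N m) and sinks 1 mm per rad.
- handle_grip (a point): Centre of the T-handle's bar, on the clamp's vertical screw axis, 116 mm above the shelf when slack. The bar is 64 mm long along this point's x, 13 mm wide (y) and 16 mm high, of dark steel; free air 30 mm or more below it except for the 22 mm round hub under its middle. It turns and sinks with the handle.
- tab (a joint): The white sprung indicator tab (26 x 12 mm) in the black housing (34 x 44 x 28 mm, top 76 mm above the shelf) beside the clamp, 84 mm from the screw axis on the side away from the pins: 0 = in (flush), 0.016 m = fully popped out. It pops by itself when the clamp reaches its set force, towards the rack's +x side (away from the robot).
- tab_end (a point): Middle of the tab's outer face; it moves 16 mm along the rack's +x when the tab pops out.
- keybox_drawer0 (a joint): Travel of the key drawer, m: 0 = shut, 0.1336 = fully out at its stop; it starts 0 to 0.004 ajar. About 1 N of friction. It slides towards the key box's -x, roughly at the robot.
- keybox_drawer0_handle (a point): Middle of the drawer's steel bar handle, which moves with the drawer: a level round bar 11 mm thick and 120 mm long along this point's y, its middle 42 mm above the shelf and 35 mm in front (-x) of the drawer's front; this point's -x is the way the drawer comes out.
- keybox: Plywood key box, 200 mm deep (x), 356 mm wide (y), 75 mm high, fixed; origin at the centre of its underside, front (with the drawer) at -x. Drawer floor 22 mm above the shelf, sides up to 53, front up to 62; the keys lie flat in its front part, 101 mm (x) by 314 mm (y), before a cross-wall, in one row across, shanks to the front.
- rack: The key rack: a fixed plywood plate 140 mm (x) by 360 mm (y), 8 mm thick, turned a little from start to start; origin at the centre of its underside, on the shelf. Four headed steel pins stand in a row along its y, 25 mm on the +x side of its middle; the clamp stands on the plate's +y end.
- pin0 (a point): Foot of pin 0 on the plate's top face, 8 mm above the shelf (pins 62 mm apart along the rack's y): steel pin 9 mm thick with a flat head 22 mm across, whose underside is 17 mm above the plate and top 21 mm. Its axes are the rack's.
- pin1 (a point): Foot of pin 1 on the plate's top face, 8 mm above the shelf (pins 62 mm apart along the rack's y): steel pin 9 mm thick with a flat head 22 mm across, whose underside is 17 mm above the plate and top 21 mm. Its axes are the rack's.
- pin2 (a point): Foot of pin 2 on the plate's top face, 8 mm above the shelf (pins 62 mm apart along the rack's y): steel pin 9 mm thick with a flat head 22 mm across, whose underside is 17 mm above the plate and top 21 mm. Its axes are the rack's.
- pin3 (a point): Foot of pin 3 on the plate's top face, 8 mm above the shelf (pins 62 mm apart along the rack's y): steel pin 9 mm thick with a flat head 22 mm across, whose underside is 17 mm above the plate and top 21 mm. Its axes are the rack's.
- key0_eye (a point): Flat brass gate key, 10 mm thick, 82 mm long, 50 g: centre of its open C-shaped bow (19 mm across inside, 46 outside), half-way up (5 mm above what it lies on). x points out through the bow's gap, 15 mm wide, flared; the straight shank, 10 mm wide, runs from x = -20 to -70 mm, with a bit 8 mm proud of its +y side from -59 to -69 mm. Grip it near x = -38 mm. Faces alike. None if absent.
- key0: The same key as point key0_eye, origin at the centre of the bow's underside.
- key1_eye (a point): Flat brass gate key, 10 mm thick, 82 mm long, 50 g: centre of its open C-shaped bow (19 mm across inside, 46 outside), half-way up (5 mm above what it lies on). x points out through the bow's gap, 15 mm wide, flared; the straight shank, 10 mm wide, runs from x = -20 to -70 mm, with a bit 8 mm proud of its +y side from -59 to -69 mm. Grip it near x = -38 mm. Faces alike. None if absent.
- key1: The same key as point key1_eye, origin at the centre of the bow's underside.
- key2_eye (a point): Flat brass gate key, 10 mm thick, 82 mm long, 50 g: centre of its open C-shaped bow (19 mm across inside, 46 outside), half-way up (5 mm above what it lies on). x points out through the bow's gap, 15 mm wide, flared; the straight shank, 10 mm wide, runs from x = -20 to -70 mm, with a bit 8 mm proud of its +y side from -59 to -69 mm. Grip it near x = -38 mm. Faces alike. None if absent.
- key2: The same key as point key2_eye, origin at the centre of the bow's underside.
- key3_eye (a point): Flat brass gate key, 10 mm thick, 82 mm long, 50 g: centre of its open C-shaped bow (19 mm across inside, 46 outside), half-way up (5 mm above what it lies on). x points out through the bow's gap, 15 mm wide, flared; the straight shank, 10 mm wide, runs from x = -20 to -70 mm, with a bit 8 mm proud of its +y side from -59 to -69 mm. Grip it near x = -38 mm. Faces alike. None if absent.
- key3: The same key as point key3_eye, origin at the centre of the bow's underside.
- phone_stand: Blue silicone phone stand, 75 x 70 x 95 mm, origin at the centre of its underside; not part of the job, to be left where it is.
- scooter_fob: Black plastic scooter fob, 60 x 34 x 13 mm, origin at the centre of its underside; not part of the job, to be left where it is.
- bottle_cap: Stainless bottle cap, 32 mm across, 7 mm high, origin at the centre of its underside; not part of the job, to be left where it is.

How it is judged:
On the way, in this order (a step that is already met when the one before it is completed fails the run):
1. the clamp is tightened: the indicator tab has popped out (value of joint tab above 0.012 m), for 0.2 s.
2. the key drawer is pulled out to its stop (value of joint keybox_drawer0 above 0.1256 m), for 0.1 s.
At the end, for the whole second after the job is handed in: The indicator tab is out (over 12 of its 16 mm), the drawer is shut (within 6 mm), and every key present lies at rest flat on the rack's plate with a pin inside its bow (bow centre within 7.5 mm of the pin's axis, its mid-height 1 to 10 mm above the plate's top) (value of joint tab above 0.012 m and value of joint keybox_drawer0 below 0.006 m and (horizontal distance between key0_eye and pin0 below 0.0075 m or horizontal distance between key0_eye and pin1 below 0.0075 m or horizontal distance between key0_eye and pin2 below 0.0075 m or horizontal distance between key0_eye and pin3 below 0.0075 m) and z of key0_eye in the frame of pin0 between 0.001 and 0.01 m and linear speed of each of key0, key1, key2, key3 below 0.03 m/s and (horizontal distance between key1_eye and pin0 below 0.0075 m or horizontal distance between key1_eye and pin1 below 0.0075 m or horizontal distance between key1_eye and pin2 below 0.0075 m or horizontal distance between key1_eye and pin3 below 0.0075 m) and z of key1_eye in the frame of pin0 between 0.001 and 0.01 m and (horizontal distance between key2_eye and pin0 below 0.0075 m or horizontal distance between key2_eye and pin1 below 0.0075 m or horizontal distance between key2_eye and pin2 below 0.0075 m or horizontal distance between key2_eye and pin3 below 0.0075 m) and z of key2_eye in the frame of pin0 between 0.001 and 0.01 m and (horizontal distance between key3_eye and pin0 below 0.0075 m or horizontal distance between key3_eye and pin1 below 0.0075 m or horizontal distance between key3_eye and pin2 below 0.0075 m or horizontal distance between key3_eye and pin3 below 0.0075 m) and z of key3_eye in the frame of pin0 between 0.001 and 0.01 m); the robot touches nothing.
It fails at once if the phone stand is moved by more than 30 mm (distance of phone_stand from where it was at the start of the episode above 0.03 m).
It fails at once if the scooter fob is moved by more than 30 mm (distance of scooter_fob from where it was at the start of the episode above 0.03 m).
It fails at once if the bottle cap is moved by more than 30 mm (distance of bottle_cap from where it was at the start of the episode above 0.03 m).
Of key0, key1, key2, key3 only 3 to 4 are there at a start; the rules pass over those that are not, and their reading is None.
At some moment in a run one of key0, key1, key2, key3 may be knocked a few centimetres aside while the robot is not near it.
Once in a run the grip may slacken for a moment while it holds something.
It also fails if it takes over 210 s, if anything falls off the work surface, if the arm or the gripper's body presses on something with over 40 N, if the wrist force passes 120 N, or if a joint passes its speed limit or range.

## Working session

There is one attempt and no reset: what is moved stays moved. The work goes in short steps, Python scripts to look and compute and a tool call to move; the robot and the scene stay as the last step left them, time stands still between calls to the robot, and variables do not carry over. Pictures are saved under pics/ and viewed, at most 14 in all, crops included, and the job is handed in when it is done.

Besides the shell and the picture viewer there is one more tool, called after "Emit:" as name(argument=value, ...), one argument or row to a line, values as JSON. carry_out: Moves the arm, as the interface text tells. Its arguments: {"type":"object","properties":{"deltas":{"type":"array","items":{"type":"array","items":{"type":"number"}}},"force":{"type":"number"}},"required":["deltas"]}

```bash
mkdir -p pics
cat > h.py <<'E'
import numpy as np, cv2
from workcell import manip, camera, ticket, boxes_of, outline_of
from scipy.spatial.transform import Rotation as Rn
def cloud(p):
    d=p["depth"];h,w=d.shape;f=h/2/np.tan(np.radians(p["vertical_fov"])/2)
    u,v=np.meshgrid(np.arange(w),np.arange(h))
    c=np.stack([(u-p["cx"])/f*d,(v-p["cy"])/f*d,d],-1)
    X=(c-np.array(p["t"]))@np.array(p["R"])
    X[d<=0]=np.nan
    return X
def save(p,n): cv2.imwrite(f"pics/{n}.png",p["img"][...,::-1])
def pose():
    o=manip.get_obs();R=Rn.from_quat(o["ee_rot"]).as_matrix();return np.array(o["position"]),R,o
def rel(target):
    p,R,o=pose();return np.round((R.T@(np.array(target)-p))/0.15,3)
def yaw(R): return np.degrees(np.arctan2(R[1,1],R[0,1]))
E
python3 - <<'E'
from h import *
p,R,o=pose();print(o["clock"],p,R.round(3),o["grip_width"])
for n in ["scene","side"]:
    c=camera(n);save(c,n+"0");print(n,np.array(c["R"]).round(2).tolist(),np.array(c["t"]).round(2),c["vertical_fov"])
    for q in ["handle_grip","tab_end","keybox_drawer0_handle","keybox","rack","pin0","key0","key0_eye","phone_stand","scooter_fob","bottle_cap"]:
        print(q,[(np.round(b["position"],3).tolist(),round(b["conf"],2)) for b in boxes_of(q,c)][:6])
E
```

```text
0.0 [0.24944329 0.57268541 0.2525115 ] [[-0.917  0.399 -0.001]
 [ 0.399  0.917 -0.001]
 [-0.    -0.001 -1.   ]] 0.9997959350675536
scene [[0.15, 0.99, -0.0], [0.79, -0.12, -0.6], [-0.59, 0.09, -0.8]] [-0.16 -0.45  1.63] 46.11687862691197
handle_grip []
tab_end [([0.524, -0.267, 0.044], 0.26)]
keybox_drawer0_handle [([0.523, -0.27, 0.045], 0.76), ([0.672, -0.265, 0.075], 0.28)]
keybox [([0.672, -0.266, 0.072], 0.91)]
rack [([0.546, 0.212, 0.008], 0.63)]
pin0 [([0.546, 0.214, 0.008], 0.95)]
key0 [([0.539, 0.335, 0.124], 0.56)]
key0_eye []
phone_stand [([0.813, 0.091, 0.013], 0.9)]
scooter_fob [([0.765, 0.212, 0.016], 0.69)]
bottle_cap []
side [[-1.0, -0.04, 0.01], [-0.04, 0.72, -0.69], [0.02, -0.69, -0.72]] [0.65 0.05 1.37] 44.63246319253246
handle_grip [([0.537, 0.343, 0.124], 0.54)]
tab_end []
keybox_drawer0_handle [([0.542, -0.233, 0.061], 0.97)]
keybox [([0.639, -0.198, 0.07], 0.56)]
rack [([0.544, 0.232, 0.006], 0.95)]
pin0 [([0.538, 0.23, 0.004], 0.96)]
key0 []
key0_eye [([0.54, 0.235, 0.006], 0.38)]
phone_stand [([0.798, 0.101, 0.021], 0.88)]
scooter_fob [([0.543, -0.232, 0.062], 0.71), ([0.76, 0.217, 0.011], 0.56), ([0.544, 0.234, 0.008], 0.55)]
bottle_cap [([0.542, 0.234, 0.006], 0.72)]
```

View pics/scene0.png

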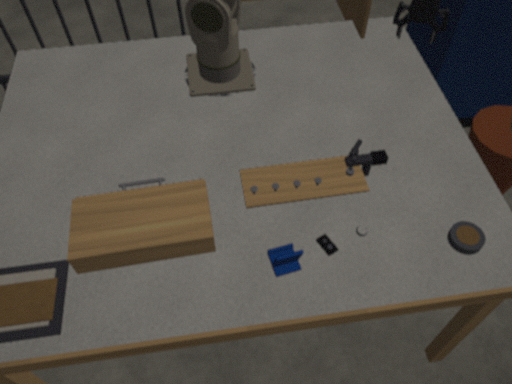

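View pics/side0.png

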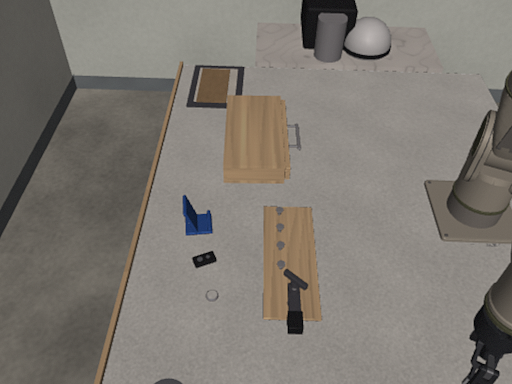

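The scene view shows the key box at (140,225) with its handle at (142,183), the rack at (303,182) with four pins along (253..318,185), and the clamp T-handle at (358,157). The stand, fob and cap lie beyond the rack at (285,260), (327,244) and (362,231). Next I measure from depth.

```bash
cat >> h.py <<'E'
def rect(P):
    r=cv2.minAreaRect((P[:,:2]*1000).astype(np.float32));b=cv2.boxPoints(r)
    e=b[1]-b[0];e2=b[2]-b[1];l=e if np.hypot(*e)>np.hypot(*e2) else e2
    return np.round(r[0],1),sorted(np.round(r[1],1)),round(float(np.degrees(np.arctan2(l[1],l[0]))%180),1)
E
python3 - <<'E'
from h import *
for n in ["scene","side"]:
    c=camera(n);X=cloud(c);x,y,z=X[...,0],X[...,1],X[...,2]
    def blk(lo,hi,x0,x1,y0,y1):
        m=(z>lo)&(z<hi)&(x>x0)&(x<x1)&(y>y0)&(y<y1);return X[m]
    print(n)
    H=blk(.108,.14,.4,.65,.24,.42);print("bar",len(H),rect(H),np.percentile(H[:,2],[5,50,95]))
    P=blk(.004,.0125,.4,.7,-.03,.5);print("plate",len(P),rect(P))
    B=blk(.066,.085,.4,.85,-.5,-.05);print("box",rect(B),np.median(B[:,2]))
    B=blk(.03,.06,.4,.85,-.5,-.05);hh=B[B[:,0]<.56];print("dh",len(hh),rect(hh))
    pm=((z>.02)&(z<.036)&(x>.45)&(x<.65)&(y>.02)&(y<.29)).astype(np.uint8)
    k,l,s,ce=cv2.connectedComponentsWithStats(pm)
    for i in range(1,k):
        if s[i,4]>5: q=X[l==i];print("pin",s[i,4],q.mean(0).round(4))
    T=blk(.066,.085,.4,.7,.36,.5);print("housing",len(T),rect(T))
E
```

```text
scene
bar 109 (array([538.4, 335.6]), [np.float64(15.1), np.float64(65.4)], 140.8) [0.11065921 0.12171058 0.12671541]
plate 3955 (array([548.3, 224.1]), [np.float64(290.8), np.float64(492.7)], 89.3)
box (array([ 645.8, -261.1]), [np.float64(198.7), np.float64(356.6)], 92.0) 0.07450412938414223
dh 236 (array([ 523.2, -274.5]), [np.float64(43.7), np.float64(331.1)], 92.0)
pin 40 [0.565  0.2309 0.0278]
pin 40 [0.5661 0.1692 0.0281]
pin 40 [0.5665 0.1074 0.0279]
pin 43 [0.5675 0.0454 0.0276]
housing 256 (array([536.7, 397.7]), [np.float64(37.4), np.float64(75.2)], 89.8)
side
bar 205 (array([535.4, 337.6]), [np.float64(17.1), np.float64(62.5)], 135.8) [0.11088928 0.12098757 0.12512892]
plate 4603 (array([548.1, 239.9]), [np.float64(278.6), np.float64(480.3)], 90.0)
box (array([ 642.1, -259.3]), [np.float64(198.5), np.float64(365.2)], 92.0) 0.07292457917830468
dh 304 (array([ 529.1, -259.4]), [np.float64(59.5), np.float64(356.7)], 89.6)
pin 38 [0.5652 0.0473 0.0267]
pin 40 [0.5645 0.1093 0.0268]
pin 44 [0.5636 0.1718 0.0272]
pin 49 [0.5622 0.2339 0.0275]
housing 447 (array([534.3, 398.7]), [np.float64(33.8), np.float64(76.9)], 90.0)
```

Emit:
carry_out(
  deltas=[
    [-0.4,-0.11,0,0,1],
    [-0.8,-0.225,0,0,1],
    [-0.8,-0.225,0,0,1],
  ],
)

```text
clock: 1.68
position: [0.3515, 0.49, 0.2537]
ee_rot: [0.208, 0.978, -0.0, 0.001]
ft_force: [0.6, -0.5, 0.2]
grip_width: 1.0
grasp_force: 0.0
```

Emit:
carry_out(
  deltas=[
    [-0.4,-0.11,0,0,1],
    [-0.8,-0.225,0,0,1],
    [-0.8,-0.225,0,0,1],
  ],
)

```text
clock: 2.05
position: [0.4469, 0.4112, 0.2534]
ee_rot: [0.208, 0.978, -0.0, 0.001]
ft_force: [-0.5, -0.0, -0.4]
grip_width: 1.001
grasp_force: 0.0
```

Emit:
carry_out(
  deltas=[
    [-0.4,-0.11,0,0.3,0.3],
    [-0.79,-0.225,0,0.617,0.3],
    [-0.79,-0.225,0,0.617,0.3],
    [-0.79,-0.225,0,0.617,0.3],
    [-0.79,-0.225,0,0.617,0.3],
  ],
)

```text
clock: 2.68
position: [0.5363, 0.3391, 0.2533]
ee_rot: [0.357, 0.934, 0.0, -0.0]
ft_force: [-0.4, -0.2, -0.7]
grip_width: 0.65
grasp_force: 0.0
```

```bash
cat > w.py <<'E'
from h import *
import sys
c=camera("wrist");save(c,sys.argv[1]);X=cloud(c)
p,R,o=pose();print(p,yaw(R),np.round(o["joint_pos"],2),o["clock"])
z=X[...,2];m=(z>.113)&(z<.135);H=X[m];print(len(H),rect(H),np.median(H[:,2]))
t=np.append(rect(H)[0]/1000,.132);print(rel(t))
E
python3 w.py w1
```

```text
[0.53651368 0.33882993 0.25336856] 48.1389017624279 [-0.76  0.35  0.17  1.44 -0.06  1.35  0.25] 2.725
802 (array([534.1, 333.5]), [np.float64(12.9), np.float64(63.1)], 139.7) 0.123675296194724
[-0.012 -0.037  0.809]
```

View pics/w1.png

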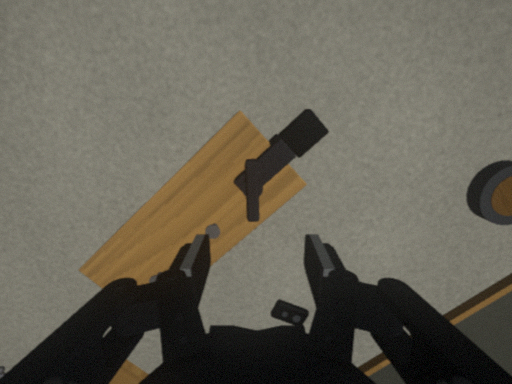

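The wrist view shows the T-bar at (253,190), running vertically between the finger directions. The housing is at (303,132), with no tab showing.

Emit:
carry_out(
  deltas=[
    [-0.012,-0.03,0.4,-0.05,0.3],
    [-0.012,-0.03,0.7,-0.05,0.3],
    [-0.012,-0.03,0.81,-0.05,0.2],
    [-0.012,-0.03,0.81,-0.05,-0.4],
    [-0.012,-0.03,0.81,-0.05,-1],
    [-0.012,-0.03,0.81,-0.05,-1],
    [-0.012,-0.03,0.81,-0.05,-1],
    [-0.012,-0.03,0.81,-0.05,-1],
  ],
  force=40,
)

```text
clock: 3.72
position: [0.5366, 0.3328, 0.1342]
ee_rot: [0.347, 0.938, 0.001, 0.0]
ft_force: [-3.6, -3.7, 5.0]
grip_width: 0.137
grasp_force: 40.3
```

Emit:
carry_out(
  deltas=[
    [0,0,0,0.2,-1],
    [0,0,0,0.45,-1],
    [0,0,0,0.7,-1],
    [0,0,0.003,1,-1],
    [0,0,0.003,1,-1],
  ],
)

```text
clock: 4.35
position: [0.5354, 0.3318, 0.1336]
ee_rot: [0.579, 0.816, -0.001, -0.001]
ft_force: [-10.1, -7.9, 10.8]
grip_width: 0.142
grasp_force: 41.1
```

```bash
python3 -c "
from h import *
p,R,o=pose();print(p,yaw(R),np.round(o['joint_pos'],2),o['ft_force'],o['torque'])"
```

```text
[0.53535269 0.33184774 0.13357074] 19.308044723519053 [-0.82  0.44  0.25  1.6  -0.12  1.12 -0.21] [-10.09933565  -7.88613442  10.84889368] [-1.68742252  2.38027711 -0.02733321]
```

Emit:
carry_out(
  deltas=[
    [-0.008,-0.017,-0.01,0.25,-1],
    [-0.008,-0.017,-0.01,0.5,-1],
    [-0.008,-0.017,-0.008,0.75,-1],
    [-0.008,-0.017,-0.007,1,-1],
    [-0.008,-0.017,-0.007,1,-1],
  ],
)

```text
clock: 4.97
position: [0.5334, 0.3315, 0.1333]
ee_rot: [0.769, 0.64, 0.0, -0.001]
ft_force: [-6.3, 0.5, -0.4]
grip_width: 0.139
grasp_force: 41.6
```

Emit:
carry_out(
  deltas=[
    [0,0,0,0.25,-1],
    [0,0,0,0.5,-1],
    [0,0,0.003,0.75,-1],
    [0,0,0.003,1,-1],
    [0,0,0.003,1,-1],
  ],
)

```text
clock: 5.6
position: [0.532, 0.3322, 0.1327]
ee_rot: [0.908, 0.42, -0.001, -0.001]
ft_force: [-11.3, 0.8, 4.7]
grip_width: 0.139
grasp_force: 42.1
```

```bash
python3 -c "
from h import *
p,R,o=pose();print(p,yaw(R),np.round(o['joint_pos'],2),o['ft_force'],o['torque'])"
```

```text
[0.53201783 0.33217575 0.13274503] -40.33005171072753 [-0.97  0.45  0.44  1.62 -0.21  1.12 -1.18] [-11.25291698   0.81085348   4.70959222] [ 1.43855191e-01  2.59938962e+00 -1.96113451e-04]
```

Emit:
carry_out(
  deltas=[
    [-0.011,-0.013,0,0.25,-1],
    [-0.011,-0.013,0,0.5,-1],
    [-0.011,-0.013,0.003,0.75,-1],
    [-0.011,-0.013,0.003,1,-1],
    [-0.011,-0.013,0.003,1,-1],
  ],
)

```text
clock: 6.22
position: [0.5308, 0.3334, 0.1324]
ee_rot: [0.985, 0.171, 0.0, -0.002]
ft_force: [-4.0, 7.3, -3.4]
grip_width: 0.137
grasp_force: 41.2
```

Emit:
carry_out(
  deltas=[
    [0,0,0,0.25,-1],
    [0,0,0,0.5,-1],
    [0,0,0.003,0.75,-1],
    [0,0,0.003,1,-1],
    [0,0,0.003,1,-1],
  ],
)

```text
clock: 6.85
position: [0.5305, 0.3351, 0.1319]
ee_rot: [0.996, -0.089, -0.0, -0.003]
ft_force: [-2.3, 12.1, -6.3]
grip_width: 0.136
grasp_force: 41.0
```

```bash
python3 -c "
from h import *
p,R,o=pose();print(p,yaw(R),np.round(o['joint_pos'],2),o['ft_force'],o['torque'])
c=camera('side');save(c,'s2');X=cloud(c);z=X[...,2];m=(z>.11)&(z<.14)
cv2.imwrite('pics/s2c.png',cv2.resize(c['img'][220:384,200:440,::-1],None,fx=3,fy=3))"
```

```text
[0.53053296 0.33507022 0.1319075 ] -100.2183801189709 [-1.12  0.49  0.64  1.63 -0.32  1.13 -2.15] [-2.31247031 12.08060503 -6.25665267] [2.47216626 0.58473097 0.01737304]
```

View pics/s2c.png

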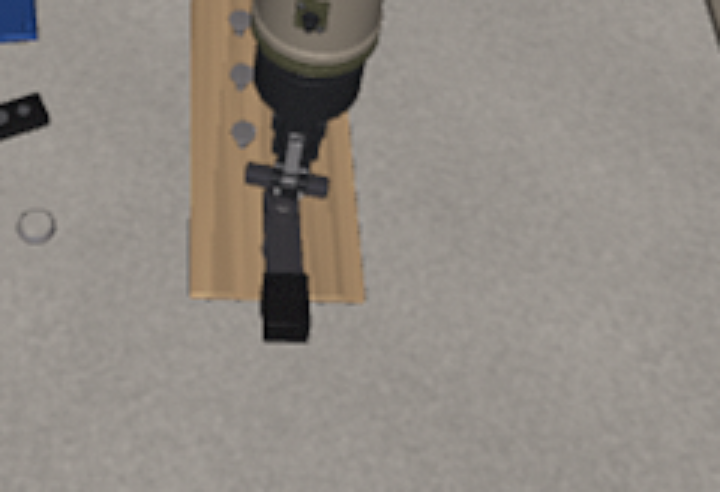

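Indicator tab is not out yet after 150° (the housing at (287,307) shows no white), so I regrip half a turn back.

Emit:
carry_out(
  deltas=[
    [0,0,0,0,0.3],
    [0,0,0,0,0.3],
    [0,0,0,0,0.3],
    [0,0,-0.25,0,0.3],
    [0,0,-0.4,0,0.3],
    [0,0,-0.4,-0.35,0.3],
    [0,0,-0.4,-0.7,0.3],
    [0,0,-0.4,-1,0.3],
  ],
)

```text
clock: 7.9
position: [0.5319, 0.3302, 0.1914]
ee_rot: [0.985, 0.172, 0.0, -0.0]
ft_force: [0.2, 0.7, -0.1]
grip_width: 0.648
grasp_force: 0.0
```

Emit:
carry_out(
  deltas=[
    [0,0,0,-0.35,0.3],
    [0,0,0,-0.7,0.3],
    [0,0,0,-1,0.3],
  ],
)

```text
clock: 8.28
position: [0.5319, 0.3301, 0.1913]
ee_rot: [0.907, 0.421, 0.0, 0.0]
ft_force: [0.8, 0.2, -0.4]
grip_width: 0.649
grasp_force: 0.0
```

Emit:
carry_out(
  deltas=[
    [0,0,0,-0.35,0.3],
    [0,0,0,-0.7,0.3],
    [0,0,0,-1,0.3],
  ],
)

```text
clock: 8.65
position: [0.5319, 0.3301, 0.1913]
ee_rot: [0.767, 0.641, 0.0, 0.0]
ft_force: [0.5, -0.4, 0.2]
grip_width: 0.648
grasp_force: 0.0
```

Emit:
carry_out(
  deltas=[
    [0,0,0,-0.35,0.3],
    [0,0,0,-0.7,0.3],
    [0,0,0,-1,0.3],
  ],
)

```text
clock: 9.02
position: [0.532, 0.33, 0.1913]
ee_rot: [0.575, 0.818, 0.0, 0.0]
ft_force: [0.9, 0.4, 0.3]
grip_width: 0.652
grasp_force: 0.0
```

Emit:
carry_out(
  deltas=[
    [0,0,0,-0.35,0.3],
    [0,0,0,-0.7,0.3],
    [0,0,0,-1,0.3],
  ],
)

```text
clock: 9.4
position: [0.5319, 0.33, 0.1913]
ee_rot: [0.344, 0.939, 0.0, 0.0]
ft_force: [-1.0, -0.4, -0.3]
grip_width: 0.647
grasp_force: 0.0
```

Emit:
carry_out(
  deltas=[
    [0,0,0,-0.35,0.3],
    [0,0,0,-0.7,0.3],
    [0,0,0,-1,0.3],
    [0,0,0,-1,0.3],
    [0,0,0,-1,0.3],
  ],
)

```text
clock: 10.02
position: [0.5318, 0.3303, 0.1912]
ee_rot: [0.094, 0.996, 0.0, 0.0]
ft_force: [0.3, -0.5, -0.0]
grip_width: 0.648
grasp_force: 0.0
```

```bash
python3 w.py w2
```

```text
[0.53170343 0.33036811 0.19110669] 79.27870625252956 [-0.74  0.37  0.14  1.55 -0.05  1.23  0.79] 10.075
1261 (array([533.9, 333.3]), [np.float64(13.0), np.float64(62.8)], 170.0) 0.12123344602628663
[-0.011  0.022  0.394]
```

Emit:
carry_out(
  deltas=[
    [-0.011,0.022,0.3,-0.02,0.3],
    [-0.011,0.022,0.41,-0.02,0.2],
    [-0.011,0.022,0.41,-0.02,-0.5],
    [-0.011,0.022,0.41,-0.02,-1],
    [-0.011,0.022,0.41,-0.02,-1],
    [-0.011,0.022,0.41,-0.02,-1],
    [-0.011,0.022,0.41,-0.02,-1],
  ],
)

```text
clock: 10.95
position: [0.5346, 0.3346, 0.1313]
ee_rot: [0.087, 0.996, 0.001, 0.001]
ft_force: [0.1, 4.0, 6.1]
grip_width: 0.137
grasp_force: 43.1
```

Emit:
carry_out(
  deltas=[
    [0,0,0,0.25,-1],
    [0,0,0,0.5,-1],
    [0,0,0.003,0.75,-1],
    [0,0,0.003,1,-1],
    [0,0,0.003,1,-1],
  ],
)

```text
clock: 11.58
position: [0.5344, 0.3342, 0.1307]
ee_rot: [0.342, 0.94, 0.001, 0.001]
ft_force: [-0.5, 2.3, 7.9]
grip_width: 0.139
grasp_force: 43.3
```

Emit:
carry_out(
  deltas=[
    [0,0,0,0.25,-1],
    [0,0,0,0.5,-1],
    [0,0,0.003,0.75,-1],
    [0,0,0.003,1,-1],
    [0,0,0.003,1,-1],
  ],
)

```text
clock: 12.2
position: [0.5333, 0.3345, 0.1311]
ee_rot: [0.573, 0.82, 0.001, -0.001]
ft_force: [-25.7, -8.8, 65.0]
grip_width: 0.127
grasp_force: 150.9
```

```bash
python3 -c "
from h import *
p,R,o=pose();print(p,yaw(R),np.round(o['joint_pos'],2),o['ft_force'],o['torque'])
c=camera('side');save(c,'s3')
i=c['img'][310:345,270:320].astype(int);print((i.min(2)>150).sum())
X=cloud(c);m=(X[...,2]>.03)&(X[...,0]>.5);m&=(X[...,1]>.36);print(rect(X[m&(X[...,2]<.09)]))
cv2.imwrite('pics/s3c.png',cv2.resize(c['img'][280:360,240:360,::-1],None,fx=4,fy=4))"
```

```text
[0.53333211 0.33453124 0.1310641 ] 20.098673023510504 [-0.88  0.44  0.32  1.61 -0.15  1.12 -0.17] [-25.68007661  -8.79970438  65.01871086] [-4.12853418  2.00001172  1.25385526]
29
(array([540.6, 399.1]), [np.float64(47.0), np.float64(78.2)], 89.2)
```

View pics/s3c.png

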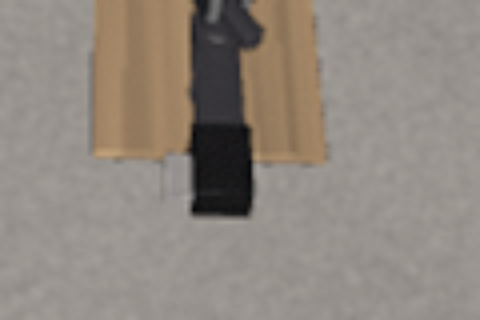

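The white tab now sticks out at about (177,178), left of the housing. I release the handle and travel to the drawer.

Emit:
carry_out(
  deltas=[
    [0,0,0,0,0.3],
    [0,0,0,0,0.3],
    [0,0,0,0,0.3],
    [0,0,-0.3,0,0.3],
    [0,0,-0.7,0,0.3],
    [0,0,-0.7,0.3,-0.39],
    [0,0,-0.7,0.6,-0.39],
    [0,0,-0.7,0.6,-0.39],
  ],
)

```text
clock: 13.25
position: [0.5339, 0.3329, 0.2334]
ee_rot: [0.694, 0.72, -0.0, 0.0]
ft_force: [0.3, 0.6, -0.3]
grip_width: 0.305
grasp_force: 0.0
```

Emit:
carry_out(
  deltas=[
    [-0.4,-0.03,0,0,-0.39],
    [-0.8,-0.06,0,0,-0.39],
    [-0.997,-0.0745,0,0,-0.39],
  ],
)

```text
clock: 13.62
position: [0.5281, 0.1794, 0.2337]
ee_rot: [0.694, 0.72, -0.0, 0.0]
ft_force: [-0.0, 0.4, -0.2]
grip_width: 0.306
grasp_force: 0.0
```

Emit:
carry_out(
  deltas=[
    [-0.4,-0.03,0,0,-0.39],
    [-0.8,-0.06,0,0,-0.39],
    [-0.997,-0.0745,0,0,-0.39],
  ],
)

```text
clock: 14.0
position: [0.5217, 0.0296, 0.2337]
ee_rot: [0.694, 0.72, -0.0, 0.0]
ft_force: [0.3, 0.4, 0.6]
grip_width: 0.305
grasp_force: 0.0
```

Emit:
carry_out(
  deltas=[
    [-0.4,-0.03,0,0,-0.39],
    [-0.8,-0.06,0,0,-0.39],
    [-0.997,-0.0745,0,0,-0.39],
  ],
)

```text
clock: 14.38
position: [0.5154, -0.1202, 0.2338]
ee_rot: [0.694, 0.72, -0.0, 0.0]
ft_force: [0.2, 0.2, 0.1]
grip_width: 0.305
grasp_force: 0.0
```

Emit:
carry_out(
  deltas=[
    [-0.4,-0.03,0,0,-0.39],
    [-0.8,-0.06,0,0,-0.39],
    [-0.997,-0.0745,0,0,-0.39],
    [-0.997,-0.0745,0,0,-0.39],
    [-0.997,-0.0745,0,0,-0.39],
  ],
)

```text
clock: 15.0
position: [0.5106, -0.2651, 0.2333]
ee_rot: [0.693, 0.721, -0.0, -0.0]
ft_force: [-0.3, 0.4, -0.5]
grip_width: 0.304
grasp_force: 0.0
```

Run:
```python
from h import *
c=camera("wrist");save(c,"w3");X=cloud(c)
p,R,o=pose();print(p,yaw(R),np.round(o["joint_pos"],2),o["clock"])
z=X[...,2]
m=(z>.03)&(z<.056)&(X[...,0]<.535)&(X[...,0]>.46);k,l,s,ce=cv2.connectedComponentsWithStats(m.astype(np.uint8))
for i in range(1,k):
    if s[i,4]>30: q=X[l==i];print(s[i],rect(q),np.percentile(q[:,2],[50,95]))
for n in ["scene","side"]:
    c=camera(n);o=outline_of("tab",c)
    print(n,[(round(a["conf"],2),np.nanmean(cloud(c)[a["region"]],0).round(3)) for a in o][:2])
```

```text
[ 0.51086945 -0.26466315  0.23338335] 2.230753051324508 [-0.24  0.28  0.76  1.66 -0.2   1.28  0.61] 15.05
[281  10   5  78 170] (array([ 533.8, -129.7]), [np.float64(0.3), np.float64(71.9)], 91.9) [0.04383111 0.05466593]
[ 246  122   34  105 1209] (array([ 517.2, -266.7]), [np.float64(38.1), np.float64(128.3)], 91.5) [0.04554682 0.04737819]
scene [(0.53, array([0.559, 0.42 , 0.061])), (0.52, array([ 0.512, -0.257,  0.045]))]
side []
```

View pics/w3.png

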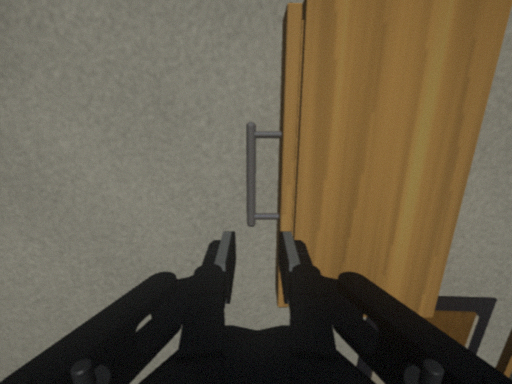

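The wrist view shows the handle bar at (251,175), in front of the box front at x≈290, running vertically. The tab detection at (0.559, 0.42) confirms it is out. Next: grip and pull.

Emit:
carry_out(
  deltas=[
    [-0.01,-0.046,0.3,0,-0.39],
    [-0.01,-0.046,0.6,0,-0.39],
    [-0.01,-0.046,0.8,0,-0.39],
    [-0.01,-0.046,0.8,0,-0.39],
  ],
)

```text
clock: 15.75
position: [0.5027, -0.2667, 0.1119]
ee_rot: [0.694, 0.72, -0.001, -0.002]
ft_force: [-0.3, -1.0, 1.0]
grip_width: 0.304
grasp_force: 0.0
```

Emit:
carry_out(
  deltas=[
    [0,0,0.25,0,-0.39],
    [0,0,0.455,0,-0.39],
    [0,0,0.455,0,-0.39],
    [0,0,0.455,0,-1],
    [0,0,0.455,0,-1],
    [0,0,0.455,0,-1],
  ],
)

```text
clock: 16.5
position: [0.5047, -0.2682, 0.0473]
ee_rot: [0.694, 0.72, 0.001, 0.001]
ft_force: [-1.6, 1.4, 8.3]
grip_width: 0.11
grasp_force: 39.6
```

Emit:
carry_out(
  deltas=[
    [0,-0.1,0,0,-1],
    [0,-0.25,0,0,-1],
    [0,-0.4,0,0,-1],
    [0,-0.55,0,0,-1],
    [0,-0.7,0,0,-1],
    [0,-0.8,0,0,-1],
    [0,-0.86,0,0,-1],
    [0,-0.9,0,0,-1],
    [0,-0.91,0,0,-1],
    [0,-0.91,0,0,-1],
  ],
)

```text
clock: 17.75
position: [0.3709, -0.2728, 0.0473]
ee_rot: [0.694, 0.72, 0.002, 0.003]
ft_force: [11.9, 1.8, 1.3]
grip_width: 0.109
grasp_force: 40.4
```

Emit:
carry_out(
  deltas=[
    [0,0.012,0,0,-0.39],
    [0,0.012,0,0,-0.39],
    [0,0.012,0,0,-0.39],
    [0,0.012,-0.3,0,-0.39],
    [0,0.012,-0.7,0,-0.39],
    [0,0.012,-0.9,0,-0.39],
  ],
)

```text
clock: 18.5
position: [0.3693, -0.2732, 0.1829]
ee_rot: [0.695, 0.719, 0.001, 0.001]
ft_force: [-0.4, 0.1, -1.5]
grip_width: 0.307
grasp_force: 0.0
```

Emit:
carry_out(
  deltas=[
    [0,0.2,-0.3,0,-0.39],
    [0,0.45,-0.5,0,-0.39],
    [0,0.5,-0.5,0,-0.39],
    [0,0.5,-0.5,0,-0.39],
    [0,0.5,-0.5,0,-0.39],
  ],
)

```text
clock: 19.12
position: [0.4425, -0.2701, 0.2543]
ee_rot: [0.695, 0.719, -0.0, -0.001]
ft_force: [0.5, -0.5, -0.2]
grip_width: 0.306
grasp_force: 0.0
```

```bash
cat > k.py <<'E'
from h import *
import sys
n=sys.argv[1]
c=camera("wrist");save(c,n);X=cloud(c)
p,R,o=pose();print(p,yaw(R),np.round(o["joint_pos"],2),o["clock"])
print([(round(a["conf"],2),np.round(a["position"],3)) for a in boxes_of("key0",c)])
z=X[...,2];I=c["img"].astype(int);br=(I[...,0]-I[...,2])
m=(z>.0275)&(z<.038)&(X[...,0]<.52)&(X[...,0]>.40)&(X[...,1]>-.44)&(X[...,1]<-.09)
k,l,s,ce=cv2.connectedComponentsWithStats(m.astype(np.uint8))
for i in range(1,k):
    if s[i,4]>60: q=X[l==i];print(s[i],ce[i].round(),rect(q),q.mean(0).round(4),np.median(I[l==i],0))
E
python3 k.py w4
```

```text
[ 0.44270385 -0.27011183  0.25457396] 1.9723249128731883 [-0.3   0.1   0.82  1.77 -0.08  1.3   0.57] 19.175
[(0.94, array([ 0.493, -0.184,  0.034])), (0.68, array([ 0.5  , -0.341,  0.033])), (0.43, array([ 0.497, -0.289,  0.032]))]
[243  33  87   4 195] [286.  34.] (array([ 470.8, -111.6]), [np.float64(1.8), np.float64(98.1)], 2.7) [ 0.4708 -0.1116  0.0328] [58. 45. 29.]
[ 254   85   68   39 1000] [292. 102.] (array([ 476.3, -185.3]), [np.float64(44.7), np.float64(80.2)], 179.1) [ 0.4826 -0.1843  0.0318] [117.  84.  23.]
[255 173  60  33 783] [289. 188.] (array([ 480.2, -295.2]), [np.float64(44.9), np.float64(78.4)], 179.6) [ 0.4872 -0.2937  0.0315] [115.  82.  23.]
[254 209  57  31 694] [287. 224.] (array([ 480.6, -347.8]), [np.float64(45.6), np.float64(78.2)], 0.3) [ 0.4879 -0.3466  0.0315] [113.  81.  22.]
[247 270  33   5 136] [263. 272.] (array([ 457.7, -426.3]), [np.float64(2.2), np.float64(48.4)], 2.0) [ 0.4575 -0.4263  0.033 ] [121.  93.  53.]
```

View pics/w4.png

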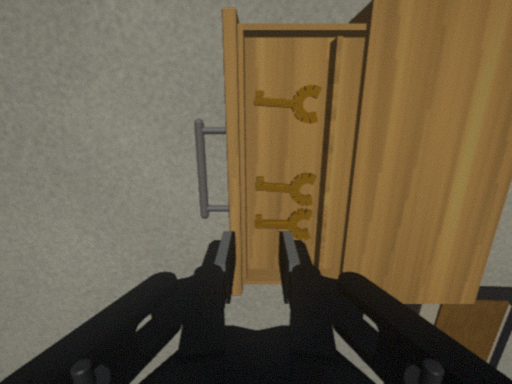

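The view shows three keys, with bows at (305,103), (302,188) and (298,222) and shanks to the left. None shows in the bottom slot, so three keys are present. I grip the first one at y=-0.185.

Emit:
carry_out(
  deltas=[
    [0,0,0,0.34,-0.29],
    [0,0,0,0.68,-0.29],
    [0,0,0,1,-0.29],
  ],
)

```text
clock: 19.6
position: [0.4434, -0.27, 0.2551]
ee_rot: [0.859, 0.513, 0.0, -0.0]
ft_force: [0.3, 1.0, -0.7]
grip_width: 0.355
grasp_force: 0.0
```

Emit:
carry_out(
  deltas=[
    [0,0,0,0.34,-0.29],
    [0,0,0,0.68,-0.29],
    [0,0,0,1,-0.29],
  ],
)

```text
clock: 19.98
position: [0.4433, -0.27, 0.2551]
ee_rot: [0.962, 0.273, -0.0, -0.0]
ft_force: [0.4, -0.9, -0.3]
grip_width: 0.355
grasp_force: 0.0
```

Emit:
carry_out(
  deltas=[
    [0,0,0,0.34,-0.29],
    [0,0,0,0.68,-0.29],
    [0,0,0,1,-0.29],
    [0,0,0,1,-0.29],
  ],
)

```text
clock: 20.48
position: [0.4435, -0.2699, 0.2551]
ee_rot: [1.0, 0.018, -0.0, -0.0]
ft_force: [-0.4, -0.3, -0.1]
grip_width: 0.359
grasp_force: 0.0
```

Emit:
carry_out(
  deltas=[
    [0.16,-0.3,0.3,0.067,-0.29],
    [0.16,-0.567,0.6,0.067,-0.29],
    [0.16,-0.567,0.8,0.067,-0.29],
    [0.16,-0.567,0.8,0.067,-0.29],
    [0.16,-0.567,0.8,0.067,-0.29],
  ],
)

```text
clock: 21.1
position: [0.4654, -0.185, 0.1367]
ee_rot: [1.0, 0.001, 0.001, 0.0]
ft_force: [0.3, -0.2, 0.2]
grip_width: 0.356
grasp_force: 0.0
```

```bash
python3 k.py w5; python3 -c "
from h import *
print(rel([.467,-.185,.047]))"
```

```text
[ 0.46562991 -0.18503123  0.13687899] -89.95874915407609 [-0.49  0.21  0.87  1.96 -0.18  1.05 -1.11] 21.15
[(0.97, array([ 0.502, -0.341,  0.034])), (0.9, array([ 0.499, -0.291,  0.033])), (0.85, array([ 0.495, -0.184,  0.033]))]
[163 139  45 108 568] [177. 204.] (array([ 468. , -112.4]), [np.float64(24.9), np.float64(101.3)], 16.5) [ 0.4615 -0.1149  0.0328] [66. 53. 33.]
[ 357  140   56   86 1988] [379. 174.] (array([ 480.4, -295.5]), [np.float64(45.7), np.float64(78.8)], 0.1) [ 0.4899 -0.2938  0.0316] [123.  88.  23.]
[ 416  140   58   85 2073] [440. 173.] (array([ 481.2, -347.7]), [np.float64(46.5), np.float64(77.5)], 179.9) [ 0.4902 -0.3466  0.0314] [120.  86.  21.]
[ 229  143   54   88 1796] [254. 178.] (array([ 476.4, -185. ]), [np.float64(45.3), np.float64(80.8)], 179.3) [ 0.4857 -0.1846  0.0319] [126.  91.  25.]
[ 297  223  215   20 1111] [408. 237.] (array([ 429.8, -327.2]), [np.float64(9.5), np.float64(203.8)], 94.5) [ 0.4299 -0.3285  0.0327] [76. 58. 32.]
[232 238  50   8 258] [256. 242.] (array([ 424.9, -186.4]), [np.float64(1.8), np.float64(47.0)], 91.9) [ 0.4249 -0.1864  0.033 ] [82. 63. 35.]
[0.007 0.    0.599]
```

View pics/w5.png

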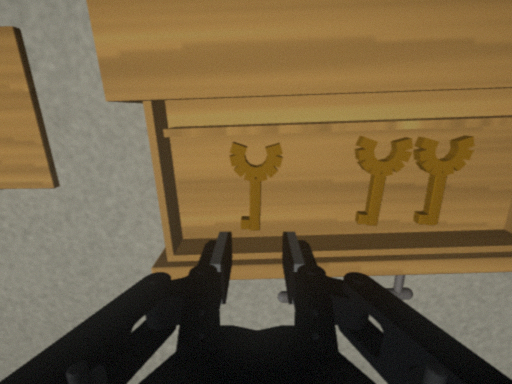

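Key is straight under the gripper, shank at (252,205) between the finger lines, and the drawer holds just three keys.

Emit:
carry_out(
  deltas=[
    [0.007,0,0.3,0,-0.29],
    [0.007,0,0.5,0,-0.29],
    [0.007,0,0.6,0,-0.29],
    [0.007,0,0.6,0,-0.29],
    [0.007,0,0.6,0,-1],
    [0.007,0,0.6,0,-1],
    [0.007,0,0.6,0,-1],
    [0.007,0,0.6,0,-1],
  ],
  force=60,
)

```text
clock: 22.2
position: [0.4671, -0.1843, 0.0468]
ee_rot: [1.0, 0.0, 0.001, -0.0]
ft_force: [-0.5, -0.4, 7.5]
grip_width: 0.088
grasp_force: 59.5
```

Emit:
carry_out(
  deltas=[
    [0,0,-0.2,0,-1],
    [0,0,-0.5,0,-1],
    [0,0,-0.5,0,-1],
    [0,0,-0.5,0,-1],
  ],
)

```text
clock: 22.7
position: [0.4661, -0.1836, 0.1203]
ee_rot: [1.0, 0.001, 0.0, -0.0]
ft_force: [1.0, -0.2, -1.2]
grip_width: 0.093
grasp_force: 58.8
```

```bash
cat > hk.py <<'E'
from h import *
import sys
c=camera("wrist");save(c,sys.argv[1]);X=cloud(c)
p,R,o=pose();print(p,yaw(R),np.round(o["joint_pos"],2),o["clock"],o["grip_width"],o["grasp_force"])
# held key: points just below fingertips around tool, brass
z=X[...,2];I=c["img"].astype(int);brass=(I[...,0]-I[...,2]>0.55*I[...,0])
h=p[2]-.0225+.01
m=brass&(abs(z-h)<.012)&(np.hypot(X[...,0]-p[0],X[...,1]-p[1])<.09)
k,l,s,ce=cv2.connectedComponentsWithStats(m.astype(np.uint8));i=1+np.argmax(s[1:,4]);q=X[l==i]
print("held",s[i],rect(q),np.percentile(q[:,2],[5,50,95]).round(4),"xmax",np.percentile(q[:,0],99).round(4))
b=q[q[:,0]>q[:,0].max()-.030]; (cx,cy),r=cv2.minEnclosingCircle((b[:,:2]*1000).astype(np.float32));print("bow circ",cx,cy,r)
pm=((z>.022)&(z<.036)&(X[...,0]>.54)&(X[...,0]<.60)&(X[...,1]>.0)&(X[...,1]<.29)&(abs(I[...,0]-I[...,2])<25)).astype(np.uint8)
k,l,s,ce=cv2.connectedComponentsWithStats(pm)
for i in range(1,k):
    if s[i,4]>15:
        q=X[l==i];ci=cv2.minEnclosingCircle((q[:,:2]*1000).astype(np.float32));print("pin",s[i,4],q.mean(0).round(4),np.round(ci[0],1),round(ci[1],1))
E
python3 hk.py w6
```

```text
[ 0.46570025 -0.18358719  0.11985556] -89.93761749836095 [-0.49  0.24  0.87  1.98 -0.22  1.02 -1.09] 22.75 0.09248490721682834 58.77529442310333
held [ 214  164   86  131 4293] (array([ 476.6, -185.1]), [np.float64(45.7), np.float64(80.0)], 0.2) [0.1002 0.1053 0.1064] xmax 0.5157
bow circ 505.5032958984375 -185.00509643554688 22.872106552124023
```

Emit:
carry_out(
  deltas=[
    [0.03,-0.3,0,0,-1],
    [0.06,-0.6,0,0,-1],
    [0.065,-0.79,0,0,-1],
  ],
)

```text
clock: 23.12
position: [0.4752, -0.0633, 0.1194]
ee_rot: [1.0, 0.001, -0.001, 0.0]
ft_force: [-0.0, 0.4, -0.8]
grip_width: 0.087
grasp_force: 58.8
```

Emit:
carry_out(
  deltas=[
    [0.03,-0.3,0,0,-1],
    [0.06,-0.6,0,0,-1],
    [0.065,-0.79,0,0,-1],
  ],
)

```text
clock: 23.5
position: [0.4847, 0.0552, 0.1194]
ee_rot: [1.0, 0.001, -0.001, 0.0]
ft_force: [0.5, -0.5, -0.1]
grip_width: 0.095
grasp_force: 58.8
```

Emit:
carry_out(
  deltas=[
    [0.03,-0.3,0,0,-1],
    [0.06,-0.6,0,0,-1],
    [0.065,-0.79,0,0,-1],
    [0.065,-0.79,0,0,-1],
    [0.065,-0.79,0,0,-1],
  ],
)

```text
clock: 24.12
position: [0.4947, 0.1705, 0.1196]
ee_rot: [1.0, -0.0, -0.001, 0.001]
ft_force: [-0.2, -0.6, 0.6]
grip_width: 0.089
grasp_force: 58.8
```

```bash
python3 hk.py w7
```

```text
[0.49480846 0.17018789 0.11981621] -90.04396101484976 [-1.    0.26  0.66  1.91 -0.19  1.03 -1.83] 24.175 0.09179429846189378 58.829827308654785
held [ 214  164   86  131 4248] (array([504.7, 168.7]), [np.float64(46.0), np.float64(80.8)], 0.6) [0.0996 0.1045 0.1056] xmax 0.5443
bow circ 533.7258911132812 168.92019653320312 23.037906646728516
pin 621 [0.5647 0.0449 0.0287] [564.4  44. ] 11.1
pin 574 [0.5637 0.1061 0.0288] [563.6 106.2] 10.4
pin 547 [0.5626 0.1676 0.0289] [562.4 167.7] 10.2
pin 564 [0.5616 0.2292 0.029 ] [561.7 229.3] 10.5
```

View pics/w7.png

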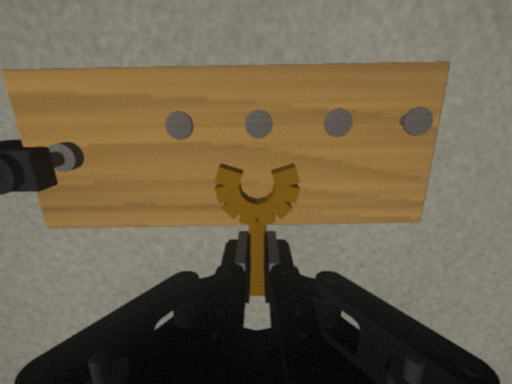

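The held key's bow is at (257,185), gap upward, in line with the pin head at (258,124). I lower it behind the pin and recheck.

Emit:
carry_out(
  deltas=[
    [-0.027,0.008,0.25,0,-1],
    [-0.027,0.008,0.5,0,-1],
    [-0.027,0.008,0.565,0,-1],
    [-0.027,0.008,0.565,0,-1],
    [-0.027,0.008,0.565,0,-1],
  ],
)

```text
clock: 24.8
position: [0.492, 0.1704, 0.037]
ee_rot: [1.0, 0.0, 0.001, -0.001]
ft_force: [0.0, -0.7, 0.1]
grip_width: 0.09
grasp_force: 58.8
```

```bash
python3 hk.py w8; python3 -c "
from h import *
print(pose()[2]['ft_force'])"
```

```text
[0.49189354 0.17062608 0.03698231] -89.96851595005238 [-0.95  0.39  0.61  1.98 -0.3   0.86 -1.75] 24.85 0.09303335975298344 58.82040560245514
held [ 214  164   86  132 4310] (array([501.9, 168.8]), [np.float64(45.8), np.float64(80.8)], 0.1) [0.0171 0.022  0.0231] xmax 0.5416
bow circ 531.1781616210938 168.8642120361328 22.941287994384766
pin 1636 [0.5639 0.1064 0.0288] [563.6 106.2] 11.2
pin 578 [0.5634 0.0517 0.0282] [564.1  47.4] 9.8
pin 1531 [0.5628 0.1676 0.0289] [562.5 167.6] 10.5
pin 1588 [0.5618 0.2289 0.0289] [561.7 229.3] 10.7
[0.55655934 0.41446917 0.42658681]
```

View pics/w8.png

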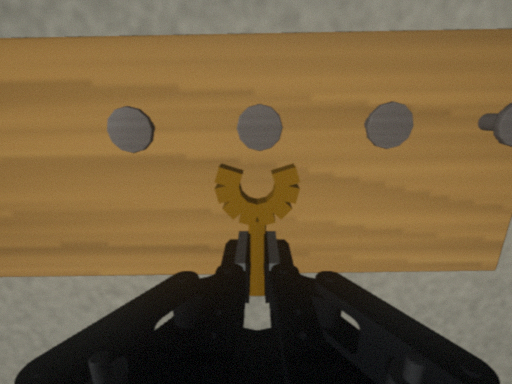

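Emit:
carry_out(
  deltas=[
    [0,0.008,0.017,0,-1],
    [0,0.008,0.017,0,-1],
    [0.05,0.008,0.017,0,-1],
    [0.1,0.008,0.017,0,-1],
    [0.15,0.008,0.017,0,-1],
    [0.19,0.008,0.017,0,-1],
    [0.209,0.008,0.017,0,-1],
    [0.209,0.008,0.017,0,-1],
    [0.209,0.008,0.017,0,-1],
  ],
)

```text
clock: 25.98
position: [0.5221, 0.1692, 0.0331]
ee_rot: [1.0, 0.0, -0.0, -0.0]
ft_force: [-0.4, 0.5, -0.9]
grip_width: 0.092
grasp_force: 58.8
```

```bash
python3 hk.py w9
```

```text
[0.52212086 0.16923798 0.03310075] -89.94894066786398 [-0.9   0.46  0.6   1.9  -0.33  0.88 -1.7 ] 26.025 0.09341067663855102 58.820457458496094
held [ 211  163   89  137 3744] (array([527.3, 168.2]), [np.float64(50.2), np.float64(90.7)], 0.3) [0.0127 0.018  0.0191] xmax 0.5719
bow circ 557.677978515625 168.42416381835938 25.88663101196289
pin 1017 [0.5647 0.0486 0.0285] [564.4  44.8] 11.1
pin 1421 [0.5643 0.1064 0.0288] [563.9 106. ] 10.8
pin 1330 [0.5631 0.1676 0.0289] [562.8 167.5] 10.6
pin 1388 [0.5622 0.2288 0.029 ] [561.8 229.2] 10.8
```

View pics/w9.png

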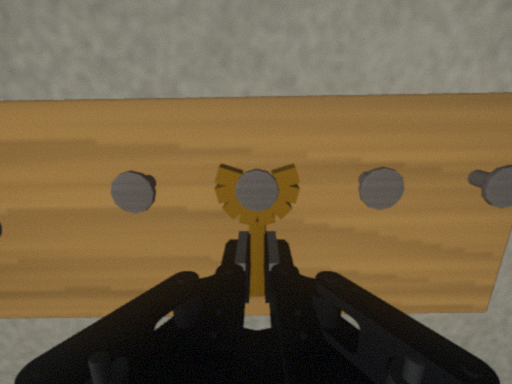

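The pin head at (257,188) sits inside the bow. I release, rise and go to the second key.

Emit:
carry_out(
  deltas=[
    [0,0,0,0,-0.4],
    [0,0,0,0,-0.29],
    [0,0,0,0,-0.29],
    [0,0,-0.2,0,-0.29],
    [0,0,-0.6,0,-0.29],
    [0,0,-0.6,0,-0.29],
  ],
)

```text
clock: 26.78
position: [0.5248, 0.1698, 0.1273]
ee_rot: [1.0, 0.0, 0.003, -0.002]
ft_force: [-0.4, 0.3, -0.4]
grip_width: 0.351
grasp_force: 0.0
```

```bash
python3 hk.py w10
```

```text
[0.52339906 0.16972624 0.12497933] -89.94922041281583 [-0.96  0.32  0.67  1.85 -0.23  1.05 -1.78] 26.825 0.3545724617557603 0.0
held [229 238   3   4   8] (array([532.1, 183.5]), [np.float64(0.2), np.float64(6.0)], 180.0) [0.1061 0.1094 0.1171] xmax 0.5351
bow circ 532.1397705078125 183.46435546875 2.9907376766204834
pin 506 [0.565  0.0448 0.0287] [564.4  44.4] 11.1
pin 453 [0.5629 0.1676 0.029 ] [562.6 167.8] 10.3
pin 465 [0.564  0.1061 0.0289] [563.9 106. ] 10.6
pin 455 [0.5618 0.2292 0.0291] [561.6 229.3] 10.3
```

Emit:
carry_out(
  deltas=[
    [-0.04,0.4,0,0,-0.29],
    [-0.084,0.774,0,0,-0.29],
  ],
)

```text
clock: 27.08
position: [0.5089, 0.0517, 0.1221]
ee_rot: [1.0, 0.001, -0.001, 0.0]
ft_force: [1.0, -0.9, 0.6]
grip_width: 0.357
grasp_force: 0.0
```

Emit:
carry_out(
  deltas=[
    [-0.04,0.4,0,0,-0.29],
    [-0.084,0.774,0,0,-0.29],
  ],
)

```text
clock: 27.32
position: [0.4962, -0.0648, 0.1222]
ee_rot: [1.0, 0.0, -0.001, -0.0]
ft_force: [1.1, 0.0, -0.1]
grip_width: 0.353
grasp_force: 0.0
```

Emit:
carry_out(
  deltas=[
    [-0.04,0.4,0,0,-0.29],
    [-0.084,0.774,0,0,-0.29],
  ],
)

```text
clock: 27.58
position: [0.4838, -0.1807, 0.1222]
ee_rot: [1.0, 0.0, -0.001, -0.0]
ft_force: [1.4, -0.3, -0.2]
grip_width: 0.356
grasp_force: 0.0
```

Emit:
carry_out(
  deltas=[
    [-0.04,0.4,0,0,-0.29],
    [-0.084,0.774,0,0,-0.29],
    [-0.084,0.774,0,0,-0.29],
    [-0.084,0.774,0,0,-0.29],
  ],
)

```text
clock: 28.08
position: [0.4718, -0.2947, 0.122]
ee_rot: [1.0, 0.0, -0.001, -0.0]
ft_force: [0.3, 0.2, 0.2]
grip_width: 0.354
grasp_force: 0.0
```

```bash
python3 k.py w11;python3 -c "
from h import *
print(rel([.472,-.2945,.047]))"
```

```text
[ 0.47233842 -0.29393164  0.12218101] -89.88159738159892 [-0.23  0.39  0.86  1.83 -0.34  1.07 -0.82] 28.125
[(0.9, array([ 0.501, -0.342,  0.032])), (0.88, array([ 0.5  , -0.292,  0.032]))]
[  16  149  187  112 2097] [ 75. 224.] (array([ 440.9, -155.6]), [np.float64(79.6), np.float64(165.5)], 55.9) [ 0.4535 -0.1404  0.0329] [63. 49. 30.]
[ 228  149   57   90 1984] [255. 184.] (array([ 480.4, -295.8]), [np.float64(45.3), np.float64(78.9)], 0.1) [ 0.4903 -0.2946  0.0319] [129.  93.  25.]
[ 292  149   58   89 2049] [319. 184.] (array([ 481. , -347.9]), [np.float64(45.4), np.float64(77.6)], 0.6) [ 0.4904 -0.3474  0.0317] [127.  92.  24.]
[ 310  149  114  105 1286] [388. 219.] (array([ 455.5, -406.8]), [np.float64(60.4), np.float64(120.2)], 138.3) [ 0.4591 -0.4087  0.0328] [126.  96.  53.]
[232 248  50   8 309] [256. 251.] (array([ 428.9, -296.1]), [np.float64(1.8), np.float64(44.6)], 91.7) [ 0.4289 -0.296   0.0329] [80. 61. 34.]
[-0.004  0.006  0.503]
```

Emit:
carry_out(
  deltas=[
    [-0.004,0.006,0.3,0,-0.29],
    [-0.004,0.006,0.45,0,-0.29],
    [-0.004,0.006,0.5,0,-0.29],
    [-0.004,0.006,0.5,0,-0.6],
    [-0.004,0.006,0.5,0,-1],
    [-0.004,0.006,0.5,0,-1],
    [-0.004,0.006,0.5,0,-1],
    [-0.004,0.006,0.5,0,-1],
  ],
)

```text
clock: 29.18
position: [0.4724, -0.2963, 0.049]
ee_rot: [1.0, 0.0, 0.001, -0.0]
ft_force: [0.2, 2.2, 6.2]
grip_width: 0.092
grasp_force: 59.5
```

Emit:
carry_out(
  deltas=[
    [0,0,-0.2,0,-1],
    [0,0,-0.5,0,-1],
    [0,0,-0.5,0,-1],
    [0,0,-0.5,0,-1],
  ],
)

```text
clock: 29.68
position: [0.4716, -0.2958, 0.1227]
ee_rot: [1.0, 0.001, 0.0, -0.0]
ft_force: [0.3, 0.6, -1.2]
grip_width: 0.086
grasp_force: 58.7
```

Emit:
carry_out(
  deltas=[
    [0.02,-0.35,0,0,-1],
    [0.04,-0.7,0,0,-1],
    [0.047,-0.893,0,0,-1],
  ],
)

```text
clock: 30.05
position: [0.4781, -0.1591, 0.1218]
ee_rot: [1.0, 0.002, -0.001, -0.0]
ft_force: [-0.9, -0.4, -0.0]
grip_width: 0.09
grasp_force: 58.8
```

Emit:
carry_out(
  deltas=[
    [0.02,-0.35,0,0,-1],
    [0.04,-0.7,0,0,-1],
    [0.047,-0.893,0,0,-1],
  ],
)

```text
clock: 30.42
position: [0.4848, -0.0252, 0.122]
ee_rot: [1.0, 0.002, -0.001, -0.0]
ft_force: [0.6, -1.2, -0.3]
grip_width: 0.085
grasp_force: 58.8
```

Emit:
carry_out(
  deltas=[
    [0.02,-0.35,0,0,-1],
    [0.04,-0.7,0,0,-1],
    [0.047,-0.893,0,0,-1],
    [0.047,-0.893,0,0,-1],
    [0.047,-0.893,0,0,-1],
  ],
)

```text
clock: 31.05
position: [0.4921, 0.1047, 0.1223]
ee_rot: [1.0, 0.0, -0.001, 0.001]
ft_force: [-0.6, -0.3, -0.3]
grip_width: 0.086
grasp_force: 58.8
```

```bash
python3 hk.py w12
```

```text
[0.49220247 0.10439737 0.12252561] -90.04488845078846 [-0.95  0.22  0.73  1.96 -0.17  1.02 -1.72] 31.1 0.0865837896731487 58.812464475631714
held [ 214  163   85  130 4010] (array([502.3, 103.3]), [np.float64(45.5), np.float64(80.6)], 179.9) [0.1023 0.1051 0.1063] xmax 0.5417
bow circ 531.43701171875 103.3387451171875 22.874229431152344
pin 550 [0.5636 0.1057 0.029 ] [563.5 105.9] 10.3
pin 568 [0.5647 0.0443 0.0288] [564.4  44.2] 10.6
pin 561 [0.5626 0.1673 0.029 ] [562.4 167.2] 10.3
pin 602 [0.5616 0.2287 0.0289] [561.4 229.3] 10.9
```

Emit:
carry_out(
  deltas=[
    [0,-0.016,0.25,0,-1],
    [0,-0.016,0.5,0,-1],
    [0,-0.016,0.57,0,-1],
    [0,-0.016,0.57,0,-1],
    [0,-0.016,0.57,0,-1],
    [0,-0.016,0.57,0,-1],
  ],
)

```text
clock: 31.85
position: [0.4932, 0.1084, 0.0387]
ee_rot: [1.0, 0.0, 0.001, -0.001]
ft_force: [0.5, -0.1, -0.7]
grip_width: 0.089
grasp_force: 58.8
```

```bash
python3 hk.py w13
```

```text
[0.49305641 0.10838275 0.03846397] -89.95046763738887 [-0.89  0.37  0.67  2.02 -0.3   0.85 -1.62] 31.9 0.08293829032494683 58.80052149295807
held [ 125  144   85  133 4262] (array([512. , 152.1]), [np.float64(45.7), np.float64(80.0)], 8.0) [0.0159 0.0179 0.019 ] xmax 0.5518
bow circ 541.0001831054688 156.41812133789062 23.154052734375
pin 1590 [0.5649 0.0444 0.0288] [564.7  44.1] 11.0
pin 1484 [0.5638 0.1057 0.0289] [563.7 105.7] 10.5
pin 1548 [0.5628 0.1669 0.0289] [562.5 167.3] 10.9
pin 1091 [0.561  0.2248 0.0287] [561.4 228. ] 10.7
```

View pics/w13.png

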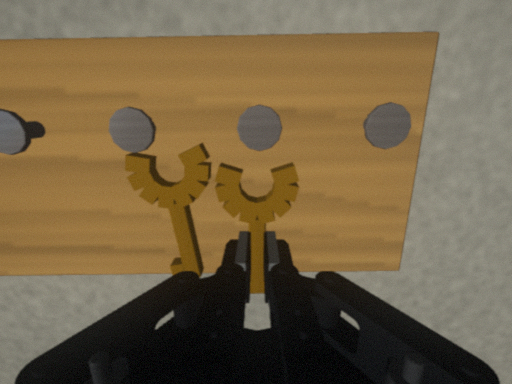

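The first key, now at (175,200), has been knocked off its pin and lies beside the held key. To stay clear of it, I put the held key on the pin at (388,126) instead.

Emit:
carry_out(
  deltas=[
    [0,0.15,0,0,-1],
    [0,0.3,0,0,-1],
    [0,0.419,0,0,-1],
    [0,0.419,0.01,0,-1],
    [0,0.419,0.01,0,-1],
    [0,0.419,0.01,0,-1],
  ],
)

```text
clock: 32.65
position: [0.4926, 0.0462, 0.036]
ee_rot: [1.0, 0.001, -0.0, -0.0]
ft_force: [-0.8, -0.2, -0.6]
grip_width: 0.086
grasp_force: 58.8
```

```bash
sed -i 's/<.09)$/<.09)\&(abs(X[...,1]-p[1])<.03)/' hk.py; python3 hk.py w14
```

```text
[0.49260673 0.04605486 0.03604956] -89.88679028534432 [-0.79  0.36  0.69  2.04 -0.3   0.84 -1.49] 32.7 0.08229079668066729 58.799729347229004
held [ 214  163   85  130 4088] (array([503.1,  44.7]), [np.float64(45.5), np.float64(80.2)], 0.4) [0.0156 0.0189 0.0201] xmax 0.5422
bow circ 531.971923828125 44.91572189331055 22.884477615356445
pin 1582 [0.5648 0.0437 0.0289] [564.6  43.6] 10.5
pin 1648 [0.5638 0.1049 0.0289] [563.3 105.5] 11.0
pin 854 [0.5616 0.1612 0.0286] [562.1 165.3] 10.4
```

Emit:
carry_out(
  deltas=[
    [0,0.007,0,0,-1],
    [0.05,0.007,0,0,-1],
    [0.1,0.007,0,0,-1],
    [0.15,0.007,0,0,-1],
    [0.2,0.007,0,0,-1],
    [0.218,0.007,0,0,-1],
    [0.218,0.007,0,0,-1],
    [0.218,0.007,0,0,-1],
  ],
)

```text
clock: 33.7
position: [0.525, 0.0442, 0.036]
ee_rot: [1.0, 0.0, -0.0, -0.0]
ft_force: [-0.5, 0.2, -0.2]
grip_width: 0.088
grasp_force: 58.8
```

```bash
python3 hk.py w15
```

```text
[0.52504325 0.0442519  0.03605796] -89.9591513816367 [-0.75  0.42  0.68  1.96 -0.34  0.87 -1.46] 33.75 0.0877081253408092 58.80034804344177
held [ 214  163   85  131 3471] (array([534.9,  42.7]), [np.float64(45.4), np.float64(81.4)], 0.3) [0.0171 0.0189 0.0201] xmax 0.5748
bow circ 564.4885864257812 42.90596389770508 22.878297805786133
pin 1277 [0.5652 0.0436 0.0289] [564.9  43.8] 10.6
pin 1240 [0.5628 0.1646 0.0288] [562.5 167. ] 11.1
pin 1323 [0.5643 0.1048 0.0289] [563.8 105.4] 10.8
```

Emit:
carry_out(
  deltas=[
    [0,0,0.006,0,-1],
    [0,0,0.006,0,-0.4],
    [0,0,0.006,0,-0.29],
    [0,0,0.006,0,-0.29],
    [0,0,-0.2,0,-0.29],
    [0,0,-0.6,0,-0.29],
    [-0.2,0,-0.6,0,-0.29],
    [-0.2,0,-0.6,0,-0.29],
    [-0.2,0,-0.6,0,-0.29],
  ],
)

```text
clock: 34.88
position: [0.4955, 0.0445, 0.1261]
ee_rot: [1.0, 0.001, 0.0, -0.0]
ft_force: [1.0, 0.6, 0.7]
grip_width: 0.347
grasp_force: 0.0
```

```bash
cat > pk.py <<'E'
from h import *
import sys
c=camera("wrist");save(c,sys.argv[1]);X=cloud(c)
p,R,o=pose();print(p,yaw(R),np.round(o["joint_pos"],2),o["clock"])
z=X[...,2];I=c["img"].astype(int);brass=(I[...,0]-I[...,2]>0.62*I[...,0])
m=brass&(z>.004)&(z<.045)&(X[...,0]>.40);k,l,s,ce=cv2.connectedComponentsWithStats(m.astype(np.uint8))
for i in range(1,k):
    if s[i,4]<400: continue
    q=X[l==i];(cc,sz,a)=rect(q)
    P=q[:,:2]*1000
    # axis from rect long side, pointing towards the bow (heavier end)
    u=np.array([np.cos(np.radians(a)),np.sin(np.radians(a))]);
    u*=np.sign((P.mean(0)-cc)@u) 
    t=P@u;e=cc@u;b=P[t>t.max()-30];ci=cv2.minEnclosingCircle(b.astype(np.float32))
    sh=P[(t<t.max()-40)&(t>t.max()-65)]
    eye=np.array(ci[0]);d=eye-sh.mean(0);d/=np.hypot(*d)
    print("key",s[i,4],cc,sz,"ang",round(np.degrees(np.arctan2(d[1],d[0])),1),"eye",eye.round(1),"r",round(ci[1],1),"grip",(eye-38*d).round(1),"z",np.percentile(q[:,2],[50,95]).round(4))
pm=((z>.022)&(z<.036)&(X[...,0]>.54)&(X[...,0]<.60)&(X[...,1]>.0)&(X[...,1]<.29)&(abs(I[...,0]-I[...,2])<25)).astype(np.uint8)
k,l,s,ce=cv2.connectedComponentsWithStats(pm)
for i in range(1,k):
    if s[i,4]>15: q=X[l==i];print("pin",s[i,4],q.mean(0).round(4))
E
python3 pk.py w16
```

```text
[0.49566543 0.04430558 0.12596616] -89.9460659669093 [-0.87  0.2   0.77  1.98 -0.16  1.03 -1.6 ] 34.925
key 1850 [534.8  42.8] [np.float64(47.2), np.float64(80.7)] ang 0.5 eye [563.6  43.3] r 24.1 grip [525.6  43. ] z [0.0179 0.019 ]
key 2242 [511.3 155.7] [np.float64(52.5), np.float64(79.8)] ang 14.2 eye [539.8 159.5] r 26.6 grip [503.  150.2] z [0.0178 0.0191]
pin 532 [0.5646 0.0436 0.0289]
pin 570 [0.5626 0.1668 0.029 ]
pin 532 [0.5636 0.1053 0.029 ]
pin 601 [0.5615 0.2284 0.0289]
```

Emit:
carry_out(
  deltas=[
    [0.02,-0.35,0,-0.15,-0.29],
    [0.049,-0.718,0,-0.35,-0.29],
    [0.049,-0.718,0,-0.35,-0.29],
    [0.049,-0.718,0,-0.35,-0.29],
    [0.049,-0.718,0,-0.35,-0.29],
  ],
)

```text
clock: 35.55
position: [0.5028, 0.1503, 0.1259]
ee_rot: [0.996, 0.091, -0.0, 0.0]
ft_force: [-0.1, -0.3, -0.0]
grip_width: 0.355
grasp_force: 0.0
```

```bash
sed -i 's/(z>.004)&(z<.045)/(z>.0135)\&(z<.023)/' pk.py; python3 pk.py w17; python3 -c "
import cv2;a=cv2.imread('pics/w17.png');b=cv2.imread('pics/w10.png');cv2.imwrite('pics/c1.png',cv2.resize(cv2.hconcat([a,b]),(800,300)))"
```

```text
[0.50275443 0.15051663 0.12600841] -79.60051129996734 [-0.97  0.26  0.67  1.91 -0.19  1.04 -1.61] 35.6
key 1585 [533.6  51.5] [np.float64(45.9), np.float64(74.7)] ang 1.1 eye [560.4  45. ] r 23.6 grip [522.4  44.3] z [0.0177 0.0188]
key 1729 [511.8 152.6] [np.float64(44.8), np.float64(79.5)] ang 7.7 eye [540.5 156.3] r 22.8 grip [502.8 151.2] z [0.0179 0.0191]
pin 548 [0.5616 0.2293 0.029 ]
pin 509 [0.5627 0.1677 0.0289]
pin 497 [0.5637 0.1063 0.0289]
pin 512 [0.5647 0.0448 0.0287]
```

View pics/c1.png

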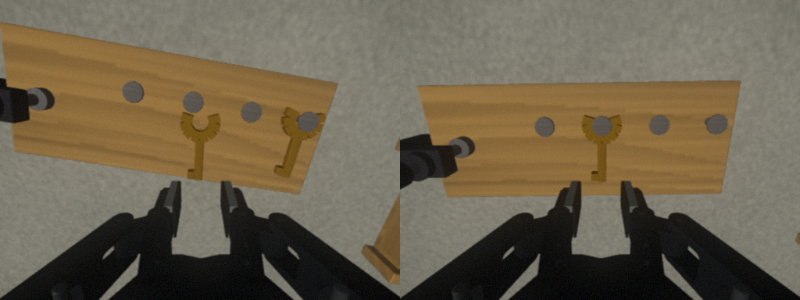

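Left: the knocked key at (200,140). Right: an earlier frame showing that it was properly on its pin at (601,126), so it was an outside knock. I regrip it.

Emit:
carry_out(
  deltas=[
    [0.002,-0.013,0.3,0.09,-0.29],
    [0.002,-0.013,0.55,0.09,-0.29],
    [0.002,-0.013,0.61,0.09,-0.29],
    [0.002,-0.013,0.61,0.09,-0.29],
    [0.002,-0.013,0.61,0.09,-0.6],
    [0.002,-0.013,0.61,0.09,-1],
    [0.002,-0.013,0.61,0.09,-1],
    [0.002,-0.013,0.61,0.09,-1],
    [0.002,-0.013,0.61,0.09,-1],
  ],
)

```text
clock: 36.72
position: [0.5034, 0.1542, 0.0362]
ee_rot: [0.998, 0.068, 0.001, -0.001]
ft_force: [-2.4, -0.4, 7.2]
grip_width: 0.086
grasp_force: 58.8
```

Emit:
carry_out(
  deltas=[
    [0,0,-0.02,0,-1],
    [-0.03,0,-0.02,0,-1],
    [-0.06,0,-0.02,0,-1],
    [-0.06,-0.05,-0.02,0.257,-1],
    [-0.06,-0.05,-0.02,0.257,-1],
    [-0.06,-0.05,-0.02,0.257,-1],
  ],
)

```text
clock: 37.48
position: [0.4924, 0.1599, 0.0376]
ee_rot: [1.0, 0.003, -0.0, 0.0]
ft_force: [-0.5, 0.1, -0.5]
grip_width: 0.084
grasp_force: 58.7
```

```bash
python3 hk.py w18
```

```text
[0.49249799 0.15981209 0.03757953] -89.74070802348854 [-0.96  0.4   0.65  1.98 -0.31  0.86 -1.71] 37.525 0.08302372610072296 58.65558743476868
held [ 216  167   83  127 3911] (array([501.1, 158.2]), [np.float64(45.6), np.float64(79.6)], 0.1) [0.0166 0.0192 0.0204] xmax 0.54
bow circ 529.5575561523438 158.34140014648438 22.948095321655273
pin 1523 [0.5646 0.0465 0.0286] [564.1  45.1] 11.2
pin 1514 [0.5628 0.1676 0.0289] [562.6 167.5] 10.5
pin 1581 [0.5639 0.1062 0.0288] [563.5 106. ] 10.9
pin 1615 [0.5618 0.2287 0.0289] [561.6 229.2] 10.9
```

Emit:
carry_out(
  deltas=[
    [0,-0.062,0,0.008,-1],
    [0,-0.062,0,0.008,-1],
    [0.05,-0.062,0,0.008,-1],
    [0.1,-0.062,0,0.008,-1],
    [0.15,-0.062,0,0.008,-1],
    [0.2,-0.062,0,0.008,-1],
    [0.219,-0.062,0,0.008,-1],
    [0.219,-0.062,0,0.008,-1],
    [0.219,-0.062,0,0.008,-1],
  ],
)

```text
clock: 38.65
position: [0.5252, 0.1695, 0.0375]
ee_rot: [1.0, -0.001, -0.0, -0.0]
ft_force: [0.4, 0.7, 0.1]
grip_width: 0.084
grasp_force: 58.7
```

```bash
python3 hk.py w19
```

```text
[0.52516697 0.16950027 0.0375875 ] -90.10044531518523 [-0.92  0.46  0.64  1.9  -0.35  0.89 -1.69] 38.7 0.08430482817356265 58.66419017314911
held [ 216  167   83  128 3356] (array([533.3, 167.6]), [np.float64(45.5), np.float64(80.6)], 179.8) [0.0176 0.0192 0.0204] xmax 0.5728
bow circ 562.5930786132812 167.6317901611328 22.863269805908203
pin 1270 [0.5651 0.0465 0.0286] [564.4  44.5] 11.3
pin 1312 [0.5643 0.1064 0.0288] [563.9 106. ] 10.8
pin 1224 [0.5632 0.1676 0.0289] [562.9 167.5] 10.5
pin 1267 [0.5622 0.2288 0.0289] [562.  229.5] 10.9
```

Emit:
carry_out(
  deltas=[
    [0,0,0.006,0,-1],
    [0,0,0.006,0,-0.4],
    [0,0,0.006,0,-0.29],
    [0,0,0.006,0,-0.29],
    [0,0,-0.2,0,-0.29],
    [0,0,-0.57,0,-0.29],
    [0,0,-0.57,0,-0.29],
  ],
)

```text
clock: 39.58
position: [0.5277, 0.1701, 0.127]
ee_rot: [1.0, -0.001, 0.003, -0.002]
ft_force: [-0.5, 0.1, -0.2]
grip_width: 0.355
grasp_force: 0.0
```

Emit:
carry_out(
  deltas=[
    [-0.04,0.4,0,0,-0.29],
    [-0.07,0.75,0,0,-0.29],
    [-0.088,0.86,0,0,-0.29],
  ],
)

```text
clock: 39.95
position: [0.5112, 0.037, 0.1228]
ee_rot: [1.0, -0.003, -0.0, 0.0]
ft_force: [0.8, -0.2, -0.4]
grip_width: 0.354
grasp_force: 0.0
```

Emit:
carry_out(
  deltas=[
    [-0.04,0.4,0,0,-0.29],
    [-0.07,0.75,0,0,-0.29],
    [-0.088,0.86,0,0,-0.29],
  ],
)

```text
clock: 40.33
position: [0.4979, -0.0912, 0.1229]
ee_rot: [1.0, -0.003, -0.0, 0.0]
ft_force: [0.8, 0.6, 0.0]
grip_width: 0.355
grasp_force: 0.0
```

Emit:
carry_out(
  deltas=[
    [-0.04,0.4,0,0,-0.29],
    [-0.07,0.75,0,0,-0.29],
    [-0.088,0.86,0,0,-0.29],
  ],
)

```text
clock: 40.7
position: [0.4846, -0.2198, 0.1229]
ee_rot: [1.0, -0.002, -0.0, 0.0]
ft_force: [0.3, 0.7, -0.7]
grip_width: 0.354
grasp_force: 0.0
```

Emit:
carry_out(
  deltas=[
    [-0.04,0.4,0,0,-0.29],
    [-0.07,0.75,0,0,-0.29],
    [-0.088,0.86,0,0,-0.29],
    [-0.088,0.86,0,0,-0.29],
    [-0.088,0.86,0,0,-0.29],
  ],
)

```text
clock: 41.32
position: [0.4726, -0.3442, 0.1226]
ee_rot: [1.0, 0.0, -0.0, -0.001]
ft_force: [0.1, 1.1, 0.2]
grip_width: 0.358
grasp_force: 0.0
```

```bash
python3 k.py w20;python3 -c "
from h import *
print(rel([.473,-.347,.047]))"
```

```text
[ 0.47268642 -0.34423948  0.12275481] -89.94359495155925 [-0.13  0.47  0.86  1.76 -0.39  1.1  -0.71] 41.375
[(0.73, array([ 0.501, -0.344,  0.034]))]
[ 232  150   56   89 1968] [259. 185.] (array([ 480.9, -347.6]), [np.float64(45.1), np.float64(77.8)], 179.5) [ 0.4903 -0.3477  0.0319] [124.  89.  23.]
[310 151  49 102 664] [344. 215.] (array([ 470.8, -423.6]), [np.float64(31.0), np.float64(92.6)], 161.0) [ 0.4637 -0.4205  0.0329] [124.  95.  54.]
[   0  239  203   23 1258] [ 96. 254.] (array([ 425.7, -203.7]), [np.float64(16.4), np.float64(184.2)], 87.1) [ 0.4259 -0.2002  0.0327] [79. 60. 33.]
[232 247  50   8 290] [257. 250.] (array([ 430.8, -345.6]), [np.float64(1.9), np.float64(44.8)], 92.1) [ 0.4307 -0.3457  0.0328] [74.5 56.5 31. ]
[0.002 0.018 0.506]
```

Emit:
carry_out(
  deltas=[
    [0.002,0.018,0.3,0,-0.29],
    [0.002,0.018,0.45,0,-0.29],
    [0.002,0.018,0.505,0,-0.29],
    [0.002,0.018,0.505,0,-0.6],
    [0.002,0.018,0.505,0,-1],
    [0.002,0.018,0.505,0,-1],
    [0.002,0.018,0.505,0,-1],
    [0.002,0.018,0.505,0,-1],
  ],
)

```text
clock: 42.42
position: [0.4725, -0.3493, 0.0483]
ee_rot: [1.0, -0.001, 0.001, 0.0]
ft_force: [-0.8, 1.8, 6.9]
grip_width: 0.089
grasp_force: 60.9
```

Emit:
carry_out(
  deltas=[
    [0,0,-0.2,0,-1],
    [0,0,-0.5,0,-1],
    [0,0,-0.5,0,-1],
    [0,0,-0.5,0,-1],
  ],
)

```text
clock: 42.92
position: [0.4719, -0.3488, 0.122]
ee_rot: [1.0, -0.001, 0.0, -0.0]
ft_force: [0.2, -0.0, -0.2]
grip_width: 0.089
grasp_force: 60.0
```

Emit:
carry_out(
  deltas=[
    [0.01,-0.3,0,0,-1],
    [0.03,-0.6,0,0,-1],
    [0.034,-0.758,0,0,-1],
  ],
)

```text
clock: 43.3
position: [0.477, -0.2326, 0.121]
ee_rot: [1.0, 0.0, -0.001, -0.001]
ft_force: [0.3, 0.2, -0.9]
grip_width: 0.092
grasp_force: 60.0
```

Emit:
carry_out(
  deltas=[
    [0.01,-0.3,0,0,-1],
    [0.03,-0.6,0,0,-1],
    [0.034,-0.758,0,0,-1],
  ],
)

```text
clock: 43.68
position: [0.482, -0.1189, 0.1212]
ee_rot: [1.0, 0.0, -0.001, -0.0]
ft_force: [0.3, -0.1, 0.1]
grip_width: 0.09
grasp_force: 60.0
```

Emit:
carry_out(
  deltas=[
    [0.01,-0.3,0,0,-1],
    [0.03,-0.6,0,0,-1],
    [0.034,-0.758,0,0,-1],
  ],
)

```text
clock: 44.05
position: [0.4872, -0.0054, 0.1214]
ee_rot: [1.0, 0.001, -0.001, -0.0]
ft_force: [0.6, 0.2, -1.5]
grip_width: 0.086
grasp_force: 60.0
```

Emit:
carry_out(
  deltas=[
    [0.01,-0.3,0,0,-1],
    [0.03,-0.6,0,0,-1],
    [0.034,-0.758,0,0,-1],
    [0.034,-0.758,0,0,-1],
    [0.034,-0.758,0,0,-1],
  ],
)

```text
clock: 44.68
position: [0.4928, 0.1045, 0.1217]
ee_rot: [1.0, -0.001, -0.001, 0.0]
ft_force: [0.2, -0.1, 0.0]
grip_width: 0.087
grasp_force: 60.0
```

```bash
python3 hk.py w21; python3 pk.py w21b
```

```text
[0.49288646 0.10435422 0.12191743] -90.19075543211987 [-0.99  0.23  0.77  1.96 -0.18  1.02 -1.71] 44.725 0.08342719193243507 59.99951362609863
held [ 214  163   85  131 4091] (array([503.2, 103.1]), [np.float64(45.8), np.float64(80.4)], 0.1) [0.1016 0.1053 0.1064] xmax 0.5425
bow circ 532.3392944335938 103.0585708618164 22.916522979736328
pin 573 [0.5646 0.0442 0.0289] [564.6  44.2] 10.5
pin 549 [0.5635 0.1058 0.0289] [563.5 105.7] 10.2
pin 601 [0.5616 0.2287 0.0289] [561.2 229.4] 10.9
pin 560 [0.5626 0.1672 0.029 ] [562.4 167.3] 10.3
[0.49300748 0.10431278 0.12206041] -90.21121667065853 [-0.99  0.23  0.77  1.96 -0.18  1.02 -1.71] 44.775
key 1907 [535.1  43.2] [np.float64(45.5), np.float64(80.4)] ang -0.3 eye [564.5  43.3] r 22.9 grip [526.5  43.5] z [0.0178 0.0189]
key 1900 [532.7 168.3] [np.float64(45.5), np.float64(80.6)] ang 0.2 eye [562.5 167.7] r 22.9 grip [524.5 167.5] z [0.018  0.0191]
pin 572 [0.5647 0.0441 0.0288]
pin 551 [0.5636 0.1057 0.0289]
pin 560 [0.5626 0.1672 0.029 ]
pin 598 [0.5616 0.2287 0.029 ]
```

Emit:
carry_out(
  deltas=[
    [-0.01,-0.016,0.25,0,-1],
    [-0.01,-0.016,0.5,0,-1],
    [-0.01,-0.016,0.575,0,-1],
    [-0.01,-0.016,0.575,0,-1],
    [-0.01,-0.016,0.575,0,-1],
    [-0.01,-0.016,0.575,0,-1],
  ],
)

```text
clock: 45.52
position: [0.4922, 0.1082, 0.0369]
ee_rot: [1.0, -0.001, 0.001, -0.0]
ft_force: [0.4, 0.6, -0.3]
grip_width: 0.091
grasp_force: 60.0
```

```bash
python3 hk.py w22
```

```text
[0.49204572 0.10820802 0.03672464] -90.10476241872327 [-0.92  0.38  0.7   2.02 -0.32  0.85 -1.61] 45.575 0.0869556741948168 60.00529110431671
held [ 214  163   85  131 4161] (array([502.5, 106.6]), [np.float64(45.5), np.float64(80.7)], 0.1) [0.0164 0.0204 0.0216] xmax 0.542
bow circ 531.6392211914062 106.6639633178711 22.954530715942383
pin 1658 [0.5648 0.0444 0.0288] [564.6  44. ] 11.0
pin 1538 [0.5638 0.1056 0.0289] [563.6 105.7] 10.4
pin 1599 [0.5628 0.1669 0.0289] [562.7 167.3] 10.9
pin 921 [0.5607 0.2236 0.0287] [561.2 228. ] 10.6
```

Slide: x +0.032 (0.213), y −0.001 (0.007), down 1 mm.

Emit:
carry_out(
  deltas=[
    [0,0.007,0.006,0,-1],
    [0.05,0.007,0.006,0,-1],
    [0.1,0.007,0.006,0,-1],
    [0.15,0.007,0.006,0,-1],
    [0.2,0.007,0.006,0,-1],
    [0.213,0.007,0.006,0,-1],
    [0.213,0.007,0.006,0,-1],
    [0.213,0.007,0.006,0,-1],
  ],
)

```text
clock: 46.58
position: [0.5234, 0.1069, 0.0351]
ee_rot: [1.0, -0.001, -0.0, -0.0]
ft_force: [-0.1, 0.4, -0.9]
grip_width: 0.096
grasp_force: 60.0
```

```bash
python3 hk.py w23
```

```text
[0.52338087 0.10694787 0.03516504] -90.10117092482187 [-0.86  0.44  0.69  1.94 -0.36  0.88 -1.56] 46.625 0.0892707634622675 60.00396251678467
held [ 214  163   85  131 3545] (array([533.4, 105.4]), [np.float64(45.8), np.float64(81.1)], 179.8) [0.0166 0.0187 0.0199] xmax 0.5732
bow circ 562.9183349609375 105.3266372680664 22.929431915283203
pin 1383 [0.5653 0.0444 0.0288] [564.6  44.3] 10.9
pin 1294 [0.5642 0.1056 0.029 ] [563.8 105.7] 10.6
pin 1353 [0.5632 0.1668 0.0289] [562.6 167.2] 11.0
pin 1225 [0.5618 0.2265 0.0288] [560.8 228.2] 11.5
```

Emit:
carry_out(
  deltas=[
    [0,0,0.004,0,-1],
    [0,0,0.004,0,-0.4],
    [0,0,0.004,0,-0.29],
    [0,0,0.004,0,-0.29],
    [0,0,-0.2,0,-0.29],
    [0,0,-0.6,0,-0.29],
    [-0.2,0,-0.6,0,-0.29],
    [-0.2,0,-0.6,0,-0.29],
  ],
)

```text
clock: 47.62
position: [0.4925, 0.1073, 0.1255]
ee_rot: [1.0, -0.001, -0.0, -0.001]
ft_force: [-0.9, 1.1, -0.9]
grip_width: 0.356
grasp_force: 0.0
```

```bash
python3 pk.py w24
```

```text
[0.49322839 0.10741301 0.12535703] -90.06375421698068 [-1.    0.22  0.78  1.96 -0.18  1.03 -1.71] 47.675
key 1873 [534.8  43.4] [np.float64(45.5), np.float64(80.5)] ang -0.5 eye [564.4  43.2] r 22.9 grip [526.4  43.6] z [0.0178 0.0189]
key 1850 [533.  168.4] [np.float64(45.3), np.float64(80.4)] ang 0.2 eye [562.5 167.8] r 22.9 grip [524.5 167.7] z [0.018  0.0191]
key 1770 [533.6 105.7] [np.float64(45.0), np.float64(79.8)] ang 0.1 eye [562.8 105.8] r 22.7 grip [524.8 105.7] z [0.018  0.0191]
pin 555 [0.5646 0.0442 0.0289]
pin 540 [0.5626 0.1673 0.029 ]
pin 536 [0.5636 0.1057 0.0289]
pin 575 [0.5615 0.2287 0.0289]
```

Emit:
carry_out(
  deltas=[
    [-0.13,0.38,-0.1,0,-0.39],
    [-0.22,0.7,-0.2,0,-0.39],
    [-0.272,0.84,-0.2,0,-0.39],
  ],
)

```text
clock: 48.05
position: [0.4529, -0.0215, 0.1559]
ee_rot: [1.0, -0.003, 0.001, -0.0]
ft_force: [0.2, 0.9, 0.1]
grip_width: 0.302
grasp_force: 0.0
```

Emit:
carry_out(
  deltas=[
    [-0.13,0.38,0,0,-0.39],
    [-0.22,0.7,0,0,-0.39],
    [-0.272,0.84,0,0,-0.39],
  ],
)

```text
clock: 48.42
position: [0.411, -0.1471, 0.1551]
ee_rot: [1.0, -0.002, 0.0, 0.0]
ft_force: [0.4, 0.4, -0.5]
grip_width: 0.306
grasp_force: 0.0
```

Emit:
carry_out(
  deltas=[
    [-0.13,0.38,0,0,-0.39],
    [-0.22,0.7,0,0,-0.39],
    [-0.272,0.84,0,0,-0.39],
  ],
)

```text
clock: 48.8
position: [0.37, -0.2732, 0.1555]
ee_rot: [1.0, -0.002, 0.0, 0.001]
ft_force: [0.2, 0.2, -0.1]
grip_width: 0.307
grasp_force: 0.0
```

Emit:
carry_out(
  deltas=[
    [0,0,0,-0.34,-0.39],
    [0,0,0,-0.68,-0.39],
    [0,0,0,-1,-0.39],
  ],
)

```text
clock: 49.18
position: [0.371, -0.2708, 0.155]
ee_rot: [0.965, 0.261, -0.0, 0.0]
ft_force: [1.4, -0.6, -0.0]
grip_width: 0.304
grasp_force: 0.0
```

Emit:
carry_out(
  deltas=[
    [0,0,0,-0.34,-0.39],
    [0,0,0,-0.68,-0.39],
    [0,0,0,-1,-0.39],
  ],
)

```text
clock: 49.55
position: [0.371, -0.2708, 0.155]
ee_rot: [0.865, 0.502, -0.0, 0.0]
ft_force: [0.6, 0.6, -0.2]
grip_width: 0.306
grasp_force: 0.0
```

Emit:
carry_out(
  deltas=[
    [0,0,0,-0.34,-0.39],
    [0,0,0,-0.68,-0.39],
    [0,0,0,-1,-0.39],
    [0,0,0,-1,-0.39],
    [0,0,0,-1,-0.39],
  ],
)

```text
clock: 50.18
position: [0.3707, -0.2708, 0.1551]
ee_rot: [0.709, 0.705, -0.0, 0.0]
ft_force: [0.2, -0.3, 0.2]
grip_width: 0.307
grasp_force: 0.0
```

Run:
```python
from h import *
c=camera("wrist");save(c,"w25");X=cloud(c)
p,R,o=pose();print(p,yaw(R),np.round(o["joint_pos"],2),o["clock"])
z=X[...,2]
m=(z>.034)&(z<.052)&(X[...,0]<.395)&(X[...,0]>.33)&(X[...,1]>-.4)&(X[...,1]<-.1);q=X[m];print(len(q),rect(q))
m&=(abs(X[...,1]+.27)<.03)
if m.sum(): q=X[m];print(len(q),rect(q),np.percentile(q[:,0],[2,50,98]))
print(rel([.3709,-.271,.046]))
```

```text
[ 0.3706412  -0.27081555  0.15510036] -0.27779603733520297 [-0.58  0.03  1.15  2.05 -0.04  1.08  0.59] 50.225
1875 (array([ 379. , -271.8]), [np.float64(29.6), np.float64(128.5)], 89.0)
736 (array([ 371.8, -270. ]), [np.float64(11.0), np.float64(60.1)], 91.9) [0.36634804 0.37181483 0.3773472 ]
[-0.001  0.002  0.727]
```

All three keys are centred on their pins to within 1 mm. Next I grip the handle and push the drawer shut.

Emit:
carry_out(
  deltas=[
    [0,0.005,0.35,-0.075,-0.39],
    [0,0.005,0.65,-0.075,-0.39],
    [0,0.005,0.727,-0.075,-0.39],
    [0,0.005,0.727,-0.075,-0.39],
    [0,0.005,0.727,-0.075,-1],
    [0,0.005,0.727,-0.075,-1],
    [0,0.005,0.727,-0.075,-1],
  ],
  force=40,
)

```text
clock: 51.1
position: [0.3726, -0.2713, 0.0477]
ee_rot: [0.694, 0.72, 0.001, 0.001]
ft_force: [-1.2, 0.0, 9.9]
grip_width: 0.108
grasp_force: 39.6
```

Emit:
carry_out(
  deltas=[
    [0,0.1,0,0,-1],
    [0,0.25,0,0,-1],
    [0,0.4,0,0,-1],
    [0,0.55,0,0,-1],
    [0,0.7,0,0,-1],
    [0,0.8,0,0,-1],
    [0,0.86,0,0,-1],
    [0,0.9,0,0,-1],
    [0,0.91,0,0,-1],
    [0,0.91,0,0,-1],
  ],
)

```text
clock: 52.35
position: [0.5048, -0.2668, 0.0476]
ee_rot: [0.695, 0.719, -0.001, -0.002]
ft_force: [-17.2, 3.2, 23.8]
grip_width: 0.108
grasp_force: 41.8
```

Emit:
carry_out(
  deltas=[
    [0,-0.01,0,0,-0.39],
    [0,-0.012,0,0,-0.39],
    [0,-0.012,0,0,-0.39],
    [0,-0.012,-0.3,0,-0.39],
    [0,-0.012,-0.7,0,-0.39],
    [0,-0.012,-0.95,0,-0.39],
    [-0.0,-0.3,-0.95,0,-0.39],
    [0,-0.3,-0.95,0,-0.39],
    [0,-0.3,-0.95,0,-0.39],
  ],
)

```text
clock: 53.48
position: [0.4633, -0.2668, 0.1887]
ee_rot: [0.693, 0.721, 0.001, 0.0]
ft_force: [-0.4, 0.3, -0.3]
grip_width: 0.307
grasp_force: 0.0
```

Run:
```python
from h import *
p,R,o=pose();print(p,o["clock"])
c=camera("wrist");X=cloud(c);z=X[...,2]
m=(z>.034)&(z<.052)&(X[...,0]<.515)&(X[...,0]>.46)&(abs(X[...,1]+.267)<.03);q=X[m];print("bar",len(q),np.percentile(q[:,0],[2,50,98]))
c=camera("scene");save(c,"fin");X=cloud(c);z=X[...,2];I=c["img"].astype(int)
m=((I[...,0]-I[...,2]>0.62*I[...,0])&(z>.008)&(z<.03)&(X[...,0]>.45)&(X[...,0]<.62)&(X[...,1]>0)&(X[...,1]<.27)).astype(np.uint8)
k,l,s,ce=cv2.connectedComponentsWithStats(m)
for i in range(1,k):
    if s[i,4]>15: print(s[i,4],X[l==i].mean(0).round(3))
print([(round(a["conf"],2),np.nanmean(cloud(c)[a["region"]],0).round(3)) for a in outline_of("tab",c)][:2])
cv2.imwrite('pics/finc.png',cv2.resize(c['img'][130:280,60:400,::-1],(800,353)))
```

```text
[ 0.46331407 -0.26681763  0.18873953] 53.475
bar 578 [0.49921073 0.50428208 0.51014014]
29 [0.516 0.171 0.017]
27 [0.516 0.109 0.018]
33 [0.517 0.046 0.017]
20 [0.563 0.154 0.017]
20 [0.563 0.093 0.017]
19 [0.565 0.03  0.017]
[]
```

View pics/finc.png

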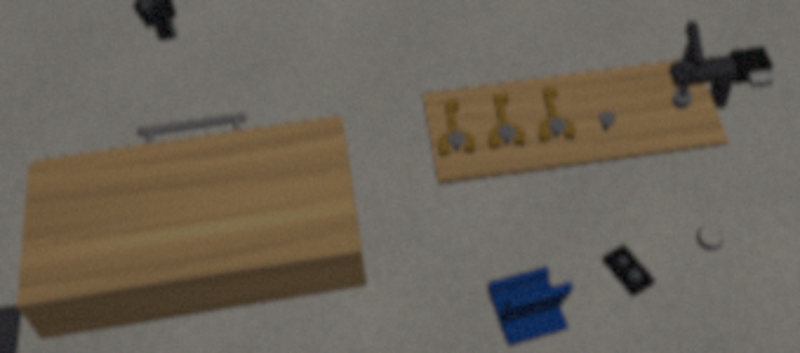

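The final view shows the three keys on their pins at (455,140), (507,132) and (557,127), and the white tab out at (762,80). The drawer is shut: its bar moved 132.8 of 133.6 mm. The stand, fob and cap are undisturbed.

```bash
python3 -c "
from workcell import ticket
print(ticket.hand_in())"
```

```text
the job is handed in; nothing more can be done
None
```

I handed the job in: the clamp is tight with its white tab out, all three keys that were in the drawer are on rack pins, and the drawer is shut to within about 1 mm. The verdict was not shown to me.

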